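Wedge the radio's back open, load its packs, check the heat sink

ROBOT

A 6-joint arm with a two-finger parallel gripper is mounted at the origin on the work surface. World frame = base frame: x ahead of the robot, y to its left, z up, the work surface at z = 0. Lengths are in m, angles in degrees, forces in N, time in s.
With the tool pointing down it reaches from about 0.425 to 0.95 m from the base axis. Payload 14.7 kg.
Tool frame: the origin (TCP) lies at the very end of the fingers, on their centre line; the grasp point (between the pads) lies 19 mm behind it; z points along the fingers, x is the direction in which the jaws open and shut, and the axes are right-handed (so a half turn about z gives the same grasp; the last joint's range is limited). The gripper opens to 85 mm and grips with 20 to 120 N. Pads are 22 mm wide; open, the fingers measure 114 mm over their backs; the gripper's body (76 mm by 85 mm) begins 54 mm behind the grasp point. The pads swing forward as they close: fully open they stand 13 mm farther back than shut.
Start: joints at [71.184, 27.513, 91.461, -0, 61.026, -2.67], TCP at [0.181, 0.624, 0.231] pointing down, gripper open.
Joint ranges: [-157.49, 157.49], [-46.99, 117.5], [13.45, 153.17], [-89.5, 269.5], [5.16, 153.95], [-167.48, 167.48]. Speed limits (degrees/s): [108.29, 108.29, 136.94, 172.46, 172.46, 172.46].

INTERFACE

Orientations are given as a 3x3 rotation matrix whose columns are the frame's x, y, z axes.
In Python, from station import ctrl, camera gives the robot as it stands.
- The arm moves only by the tool servo_tool, never from a script. Its arguments are lists of equal length, an entry for each row: "dp": the shift along the tool's x, y, z in cm, a list of three; "turn": the turn, a rotation vector about the tool's x, y, z in rad, a list of three; "fingers": the finger opening in cm, from 0 to 8.54. In form: {"dp": [[tx, ty, tz], ...], "turn": [[ax, ay, az], ...], "fingers": [fingers, ...]}. A call has 1 to 20 rows; each row shifts and turns the pose as measured when the row begins, along the tool's axes as they then stand; what a row does not reach is not made up. A row lasts 1/8 s, in which the tool goes at most 62.5 mm and 10.7 degrees, less where a joint would pass 70% of its speed; a pose out of reach is approached as far as the arm can. A call is refused whole if a number of a shift passes 6.25 or a number of a turn 0.188, either way. A call with a gripper value outside its range is refused whole. The fingers move at their own pace and stop on an object; "force" is the grip in N (left out, the last holds). Time passes only in rows, so rows that do not move let the fingers close. It gives the time, the measured TCP pose, the force and the opening at its end, in the units of the state.
- ctrl.sense(): the state, without advancing time (a new reading comes with each control period).
- camera(name): name is "scene" or "side" or "wrist"; returns a dict with "image" (420x560x3 uint8, blue, green, red), "intrinsics" (3x3 intrinsics, pixels), "position" and "orientation" of the camera in the world; the wrist camera has in their place "tool_from_camera" (4x4, takes a point from camera to tool coordinates, whose origin is the TCP and whose axes are the tool frame's). Camera axes: x right, y up, looking along -z (the intrinsics and any distortion apply to the point x, -y, -z); pixel columns grow to the right and rows downward; lengths in m; the calibration is good to about 2 mm. A picture is of the moment at which its call begins: read the wrist's pose just before it. There is no depth.
- ctrl.close_job(): hands the job in, once; it reports no verdict.
The state is a dict: "clock": time; "joint_positions": joint angles; "joint_vel": joint speeds; "joint_efforts": joint torques, N m; "ee_pos": TCP position; "tcp_rot": TCP orientation; "contact_force": force on the tool from outside, world axes, zero at the start; "ft_torque": the same for the moment, N m; "finger_gap": finger opening in m.
Only numpy, scipy, OpenCV 4.12 (cv2) and the standard library are available. Lean on these libraries where they do the work, as an engineer would, in place of code of your own. Each camera call takes 0.05 s, during which the arm holds its last target.

TASK

Get this radio going with its back off: swing the hinged back flap round until it is fully open, then take the wooden wedge and tap it in thin end first under the flap's bottom edge, just until it jams so the flap cannot swing back. Lay every battery pack from the bench in the radio's battery holder, one to a pocket and down flat, and only then take the thermometer from its cradle, point its nose at the black finned heat sink inside from about 10 to 15 cm away and hold it steady there for two seconds. Put the thermometer back in its cradle, leave the flap jammed open, and do not disturb the other things on the bench.

Things in the scene. Friction and masses are not known exactly. Their poses are not given: they have to be found in the camera images.
- flap (a joint): swing of the cream flap about its upright hinge, rad: 0 closed, grows as it opens to a stop at 2.9 (fully open, beside the radio). Swings easily, stays where left; starts part open, standing out towards the robot. A shell 200 mm long from hinge to free end, 118 mm deep, 12 to 125 mm above the bench, 4 mm walls all round but open on the face that met the radio: push it open at that face's rim.
- flap_lift (a joint): rise of the flap on its loose hinge pins, m: 0 when it hangs freely, its bottom 12 mm above the bench; a tight wedge lifts it by 1 to 3 mm against its weight (250 g) and a springy hinge (1.5 N per mm). More than 5 mm would pull it off its pins.
- flap_hinge (a point): point on the flap's upright hinge axis, fixed to the radio with axes as pocket0. From here the flap's rim runs along -y when closed (0), -x (to the robot) at 1.57 and nearly +y at 2.9, turning clockwise seen from above as it opens. The rim of the open face lies in the upright plane through the hinge; the flap's depth is on the side it opens towards.
- flap_edge (a point): point on the bottom edge of the flap's open-face rim, 140 mm from the hinge, 60 mm short of the free end, 12 mm above the bench. Axes turn with the flap: +x straight out of the open face (towards the robot when fully open), +y along the rim to the hinge, z up. Tap the wedge in here along -x, with the flap at its stop.
- wedge_grip (a point): place to hold the loose wooden wedge: 25 mm from its thick end, 12 mm above its underside. 140 mm long, 36 mm wide; the top slopes from 28 mm high at the thick end to 4 mm at the thin end; +x to the thin end, z up. Pushed level along the bench it meets the flap with some 48 mm of it underneath, then lifts it 1 mm per 6 mm for 5 to 15 N of push and stays when let go; tight at about 60 mm.
- wedge_tip (a point): middle of the bottom edge of the wedge's thin end, 115 mm ahead of wedge_grip. Axes as wedge_grip.
- pack0_center (a point): centre of loose battery pack 1: green and white block 48 mm long (x), 28 mm wide (y), 24 mm high (z), 70 g, contacts on both ends, lying on the bench; fits a pocket either way round. Two to four packs are there.
- pack1_center (a point): centre of loose battery pack 2: green and white block 48 mm long (x), 28 mm wide (y), 24 mm high (z), 70 g, contacts on both ends, lying on the bench; fits a pocket either way round. Two to four packs are there.
- pack2_center (a point): centre of loose battery pack 3: green and white block 48 mm long (x), 28 mm wide (y), 24 mm high (z), 70 g, contacts on both ends, lying on the bench; fits a pocket either way round. Two to four packs are there.
- pack3_center (a point): centre of loose battery pack 4: green and white block 48 mm long (x), 28 mm wide (y), 24 mm high (z), 70 g, contacts on both ends, lying on the bench; fits a pocket either way round. Two to four packs are there.
- pocket0 (a point): centre of a pack laid home in pocket 1 of the radio's battery holder, 12 mm above the pocket floor. Radio's axes: x along the pocket and into the radio, y left, z up. Pocket 56 by 33 mm, floor 20 mm above the bench; walls between pockets 14 mm high, end walls only 7 mm, so hold a pack by its two ends. The radio's inside face, 125 mm high, is 82 mm away in +x.
- pocket1 (a point): the same for pocket 2, 36 mm from pocket 1 along y.
- pocket2 (a point): the same for pocket 3, 72 mm from pocket 1 along y.
- pocket3 (a point): the same for pocket 4, 108 mm from pocket 1 along y.
- heatsink (a point): middle of the outer face of the black finned heat sink, 36 mm wide and 38 mm high, that sticks out 23 mm from the radio's inside face, left of the pockets; 74 mm above the bench, facing -x of the radio's axes (as pocket0), towards the robot.
- thermo_center (a point): centre of the orange and black stick thermometer, 150 mm long, body 30 mm wide and 26 mm high, 110 g. It lies in its cradle; +x points along its beam to the nose, z up (display side). Hold it across the body at this point.
- thermo_nose (a point): tip of the thermometer's nose, 75 mm ahead of thermo_center; it looks along +x of these axes, a straight beam.
- cradle_seat (a point): where thermo_center lies when the thermometer is home in its black cradle, 31 mm above the bench; x along the cradle. Two saddles 90 mm apart carry the thermometer; their cheeks, 36 mm apart, rise to 30 mm above the bench. The 74 mm between the saddles are free for fingers, above a base plate 4 mm thick.
- thermo: the thermometer; origin at the middle of its underside, axes as thermo_center
- meter: bystander: green multimeter 160 x 82 x 45 mm lying on its back, origin under its middle
- wrench: bystander: steel wrench 150 mm long, 8 mm thick, lying flat, origin under its middle
- pencil_cup: bystander: blue pencil cup 76 mm across, 95 mm high, with pencils to 180 mm, origin under its middle
- screwdriver: bystander: screwdriver 190 mm long, lying flat, origin under its middle
- spool: bystander: solder spool 52 mm across, 48 mm high, standing, origin under its middle
There are look-alikes about, which are no part of the job. What is shaped like the part that bears pack2_center but orange or pink is not meant. Leave any yellow look-alike of the part that bears pack0_center alone.

How it is judged:
By the outcome, as a careful person would: the job done as asked, in the order asked, and still so for the second after the job is handed in, with the robot touching nothing.
Of pack0, pack1, pack2, pack3 only 2 to 4 are there at a start; the rules pass over those that are not, and their reading is None.
At some moment in a run one of wedge, pack0, pack1, pack2, pack3 may be knocked a few centimetres aside while the robot is not near it.
It also fails if it takes over 210 s, if anything falls off the work surface, if the arm or the gripper's body presses on something with over 40 N, if the wrist force passes 120 N, or if a joint passes its speed limit or range.

## Working session

There is one attempt and no reset: what is moved stays moved. The work goes in short steps, Python scripts to look and compute and a tool call to move; the robot and the scene stay as the last step left them, time stands still between calls to the robot, and variables do not carry over. Pictures are saved under pics/ and viewed, and the job is handed in when it is done.

Besides the shell and the picture viewer there is one more tool, called by a JSON object that holds its "op" and its "data". servo_tool: Moves the arm, as the interface text tells. Its arguments: {"type":"object","properties":{"dp":{"type":"array","items":{"type":"array","items":{"type":"number"}}},"turn":{"type":"array","items":{"type":"array","items":{"type":"number"}}},"fingers":{"type":"array","items":{"type":"number"}},"force":{"type":"number"}},"required":["dp","turn","fingers"]}

```bash
ls; mkdir -p pics; cat > h.py <<'E'
import numpy as np, cv2, json
from station import ctrl, camera
def shot(name,fn=None):
    s=ctrl.sense(); c=camera(name)
    if fn: cv2.imwrite('pics/'+fn,c['image'])
    K=np.array(c['intrinsics'],float)
    if name=='wrist':
        T=np.eye(4);T[:3,:3]=np.array(s['tcp_rot']);T[:3,3]=s['ee_pos']
        M=T@np.array(c['tool_from_camera']); R=M[:3,:3];p=M[:3,3]
    else: R=np.array(c['orientation']);p=np.array(c['position'])
    np.savez('pics/cal_'+(fn or name)+'.npz',K=K,R=R,p=p)
    return c['image'],K,R,p
def load(fn):
    d=np.load('pics/cal_'+fn+'.npz');return d['K'],d['R'],d['p']
def ray(cal,u,v):
    K,R,p=cal; d=np.linalg.inv(K)@np.array([u,v,1.]); d=R@np.array([d[0],-d[1],-d[2]]); return p,d
def onz(cal,u,v,z):
    p,d=ray(cal,u,v); return p+d*(z-p[2])/d[2]
def proj(cal,X):
    K,R,p=cal; q=R.T@(np.array(X)-p); q=np.array([q[0],-q[1],-q[2]]); q=K@q; return q[:2]/q[2]
def tri(obs):
    A=np.zeros((3,3));b=np.zeros(3)
    for cal,u,v in obs:
        p,d=ray(cal,u,v); d=d/np.linalg.norm(d); P=np.eye(3)-np.outer(d,d); A+=P;b+=P@p
    X=np.linalg.solve(A,b); return X,[np.round(proj(c,X)-[u,v],1) for c,u,v in obs]
def crop(fn,x0,y0,x1,y1,out,f=None):
    im=cv2.imread('pics/'+fn)[y0:y1,x0:x1]
    f=f or min(800/(x1-x0),600/(y1-y0))
    cv2.imwrite('pics/'+out,cv2.resize(im,None,fx=f,fy=f,interpolation=cv2.INTER_CUBIC))
E
python3 - <<'E'
from h import *
np.set_printoptions(precision=4,suppress=True)
for n in ['scene','side','wrist']:
    im,K,R,p=shot(n,n+'0.png'); print(n,K,R,p)
s=ctrl.sense(); print(s)
E
```

```text
pics
scene [[407.2635   0.     278.2798]
 [  0.     407.2635 207.5605]
 [  0.       0.       1.    ]] [[ 0.1145 -0.5666  0.816 ]
 [ 0.9932  0.0822 -0.0823]
 [-0.0204  0.8199  0.5721]] [ 1.3771 -0.0685  0.6799]
side [[507.3504   0.     278.7039]
 [  0.     507.3504 208.401 ]
 [  0.       0.       1.    ]] [[ 0.9575  0.1971 -0.2108]
 [-0.2883  0.6855 -0.6685]
 [ 0.0128  0.7009  0.7132]] [ 0.2512 -0.8562  1.0092]
wrist [[332.9556   0.     276.5421]
 [  0.     332.9556 210.8326]
 [  0.       0.       1.    ]] [[ 0.2776 -0.9079 -0.3142]
 [ 0.9607  0.262   0.0918]
 [-0.001  -0.3274  0.9449]] [0.0995 0.6463 0.372 ]
{'clock': 0.15, 'joint_positions': array([71.1818, 27.5413, 91.4848,  0.0005, 61.0285, -2.6695]), 'joint_vel': array([-0.1049, -0.1398, -0.2609, -0.0112, -0.0128,  0.0471]), 'joint_efforts': array([  0.0001, -95.1145, -43.0465,   0.0001,   0.008 ,  -0.    ]), 'ee_pos': array([0.1807, 0.6241, 0.2308]), 'tcp_rot': array([[ 0.2781,  0.9605, -0.0003],
       [ 0.9605, -0.2781, -0.0009],
       [-0.001 , -0.0001, -1.    ]]), 'contact_force': array([-0.2456,  0.3345, -0.2787]), 'ft_torque': array([ 0.0197, -0.0117,  0.0315]), 'finger_gap': 0.08523579470182996}
```

View pics/scene0.png

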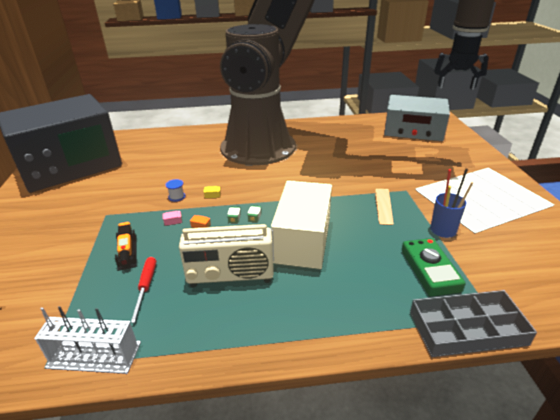

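View pics/side0.png

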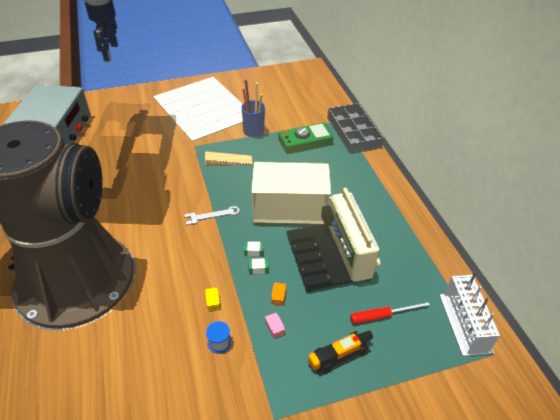

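View pics/wrist0.png

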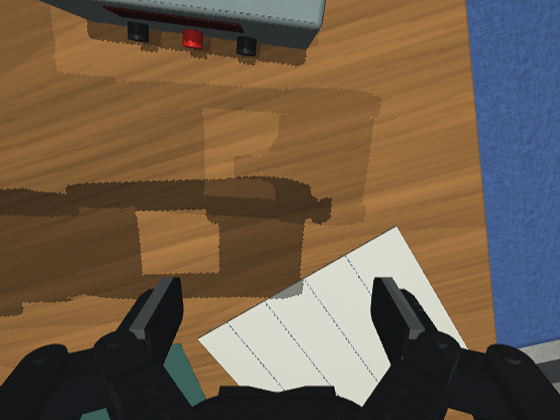

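The side view shows two green/white packs at (254,248) and (258,266). The look-alikes are orange (279,293), pink (275,324) and yellow (212,299), which I leave alone. I'll enlarge to confirm.

```bash
python3 - <<'E'
from h import *
crop('side0.png',180,140,400,305,'c1.png')
crop('side0.png',195,225,395,375,'c2.png')
crop('scene0.png',100,170,340,300,'c3.png')
E
```

```text
(no output)
```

View pics/c1.png

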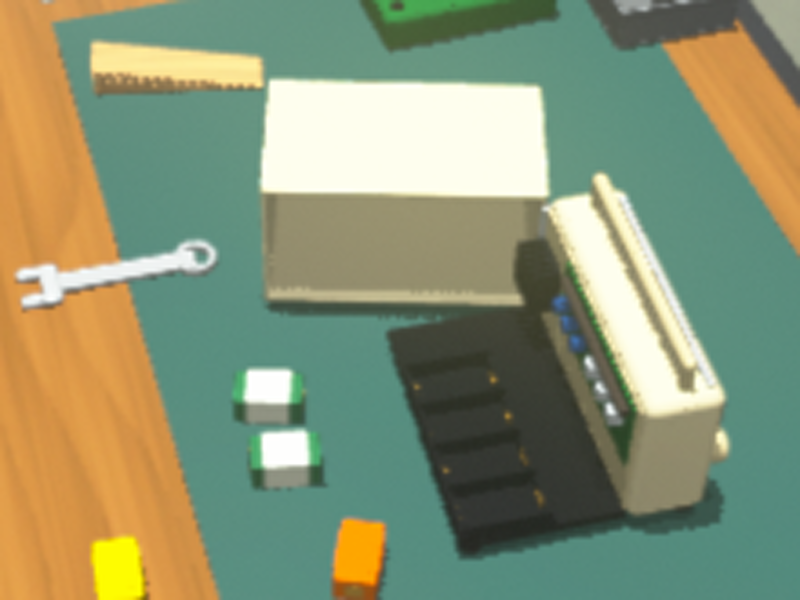

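View pics/c2.png

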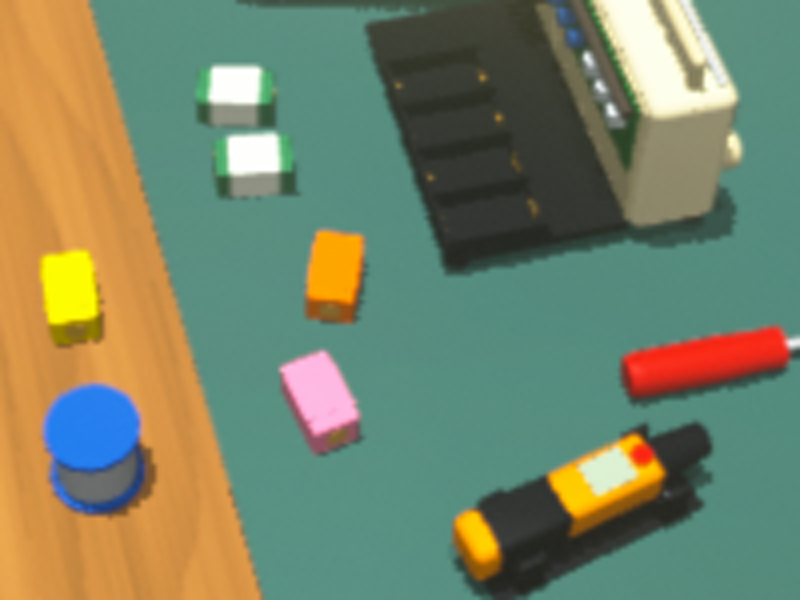

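View pics/c3.png

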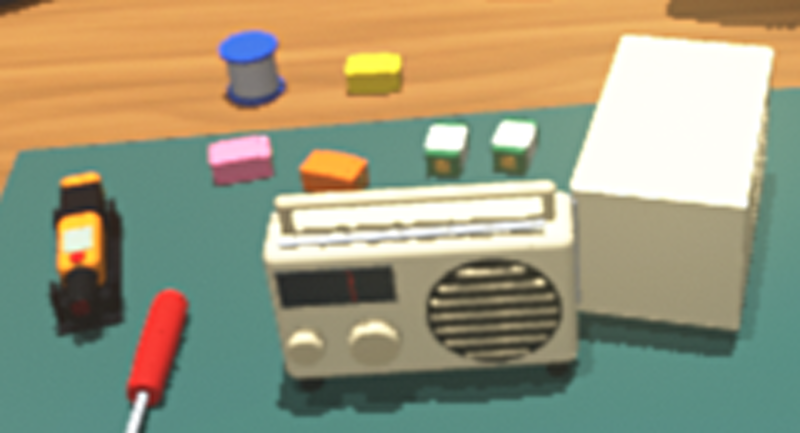

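```bash
python3 - <<'E'
from h import *
np.set_printoptions(precision=4,suppress=True)
c=load('side0.png'); sc=load('scene0.png')
f1=lambda x,y:(180+x/3.6364,140+y/3.6364)
f2=lambda x,y:(195+x/4,225+y/4)
for n,(u,v),z in [('flap topfar free',f1(270,82),.125),('flap topfar hinge',f1(540,88),.125),('flap rim hinge',f1(547,195),.125),('rim free',f1(263,192),.125),('rim free bot',f1(267,298),.012),
 ('packA',f1(270,383),.024),('packB',f1(285,447),.024),('wedge thick L',f1(92,43),.028),('wedge thick R',f1(97,78),.028),('wedge thin a',f1(262,60),.004),('wedge thin b',f1(262,86),.004),
 ('hs',f1(530,278),.074),('holder fl',f1(388,335),.027),('holder fr',f1(462,545),.02),('radio topfar corner',f1(725,395),.125),('radio bot corner',f1(640,515),.0),
 ('thermo tail',f2(465,525),.03),('thermo nose',f2(705,440),.03),('yellow',f2(70,285),.024),('orange',f2(338,260),.024),('spool',f2(95,420),.048),('pink',f2(318,385),.024),
 ('wrench a',(190,217),.008),('wrench b',(236,211),.008),('cup',(254,125),.03),('meter',(305,138),.045),('sd',(390,313),.01)]:
    print(n,np.round(onz(c,u,v,z),4), np.round(proj(sc,onz(c,u,v,z)),0))
E
```

```text
flap topfar free [0.4992 0.1557 0.125 ] [330. 184.]
flap topfar hinge [0.6885 0.0947 0.125 ] [321. 231.]
flap rim hinge [ 0.6529 -0.0133  0.125 ] [271. 225.]
rim free [0.4646 0.0438 0.125 ] [285. 180.]
rim free bot [0.466  0.0486 0.012 ] [287. 215.]
packA [ 0.4448 -0.0413  0.024 ] [255. 210.]
packB [ 0.44  -0.099  0.024] [234. 211.]
wedge thick L [0.3964 0.3559 0.028 ] [387. 189.]
wedge thick R [0.3917 0.3103 0.028 ] [372. 189.]
wedge thin a [0.534  0.3238 0.004 ] [391. 224.]
wedge thin b [0.5254 0.2911 0.004 ] [378. 223.]
hs [ 0.6346 -0.0402  0.074 ] [259. 239.]
holder fl [ 0.5365 -0.0239  0.027 ] [263. 229.]
holder fr [ 0.5301 -0.2059  0.02  ] [194. 235.]
radio topfar corner [ 0.6956 -0.2134  0.125 ] [179. 246.]
radio bot corner [ 0.6589 -0.2031  0.    ] [193. 276.]
thermo tail [ 0.4806 -0.3752  0.03  ] [129. 226.]
thermo nose [ 0.6229 -0.3644  0.03  ] [123. 262.]
yellow [ 0.3121 -0.164   0.024 ] [211. 189.]
orange [ 0.4666 -0.1907  0.024 ] [200. 219.]
spool [ 0.3061 -0.27    0.048 ] [175. 183.]
pink [ 0.4314 -0.2685  0.024 ] [173. 214.]
wrench a [0.3063 0.1175 0.008 ] [303. 185.]
wrench b [0.4314 0.1052 0.008 ] [305. 208.]
cup [0.5727 0.4448 0.03  ] [442. 221.]
meter [0.7022 0.3172 0.045 ] [416. 253.]
sd [ 0.6956 -0.3139  0.01  ] [142. 289.]
```

{"op": "servo_tool", "data": {"dp": [[0,0,-2.5],[0,0,-2.5],[0,0,-2.5],[0,0,-2.5],[0,0,0]], "turn": [[0,0,-0.07],[0,0,-0.07],[0,0,-0.07],[0,0,-0.07],[0,0,0]], "fingers": [8.5,8.5,8.5,8.5,8.5]}}

```text
clock: 0.78
ee_pos: [0.1804, 0.6232, 0.3319]
tcp_rot: [[-0.007, 1.0, -0.002], [1.0, 0.007, -0.005], [-0.005, -0.002, -1.0]]
contact_force: [0.2, 0.0, -1.0]
finger_gap: 0.085
```

{"op": "servo_tool", "data": {"dp": [[-4.5,2,0],[-4.5,2,0],[-4.5,2,0],[-4.5,2,0],[-4.5,2,0],[-4.5,2,0],[-4.5,2,0],[-4.5,2,0],[-4.5,2,0],[-4.5,2,0],[-4.5,2,0],[-4.5,2,0],[-4.5,2,0],[-4.5,2,0],[0,0,0]], "turn": [[0,0,0],[0,0,0],[0,0,0],[0,0,0],[0,0,0],[0,0,0],[0,0,0],[0,0,0],[0,0,0],[0,0,0],[0,0,0],[0,0,0],[0,0,0],[0,0,0],[0,0,0]], "fingers": [0,0,0,0,0,0,0,0,0,0,0,0,0,0,0]}}

```text
clock: 2.65
ee_pos: [0.4637, -0.0292, 0.3236]
tcp_rot: [[0.006, 1.0, -0.012], [1.0, -0.006, -0.012], [-0.012, -0.012, -1.0]]
contact_force: [-0.3, 0.7, 0.3]
finger_gap: 0.0001
```

```bash
python3 - <<'E'
from h import *
shot('wrist','w1.png'); print(ctrl.sense()['clock'])
E
```

```text
2.7
```

View pics/w1.png

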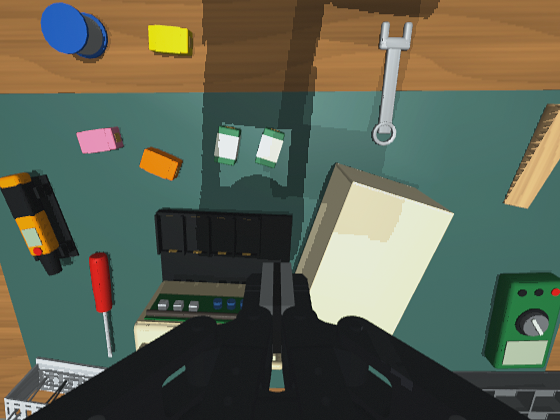

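Overhead view: the packs are at (228,144) and (269,147), the holder at (160–290,210–285), the flap's rim runs from (340,165) to about (298,262), and the thermometer is at (35,225).

```bash
python3 - <<'E'
from h import *
crop('w1.png',145,115,305,235,'d1.png',5)
crop('w1.png',145,195,385,375,'d2.png',3.3333)
crop('w1.png',0,160,120,280,'d3.png',5)
E
```

```text
(no output)
```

View pics/d1.png

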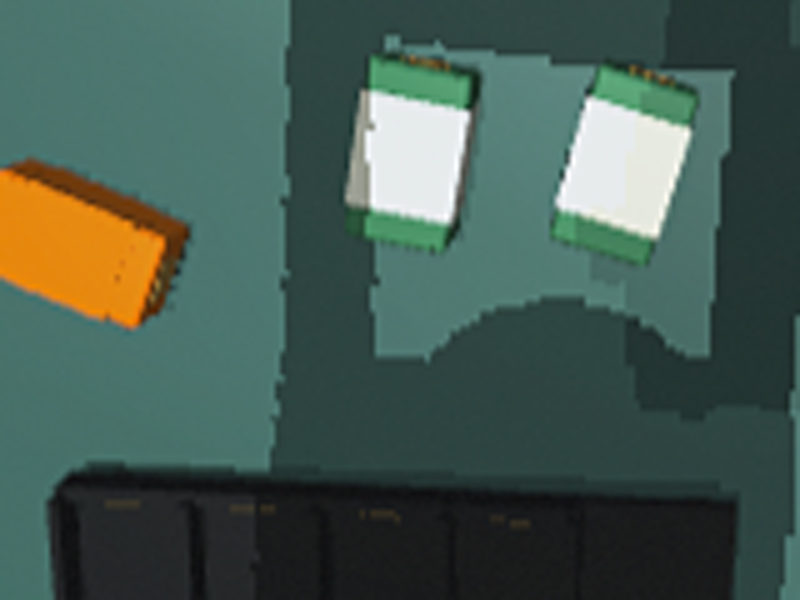

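View pics/d2.png

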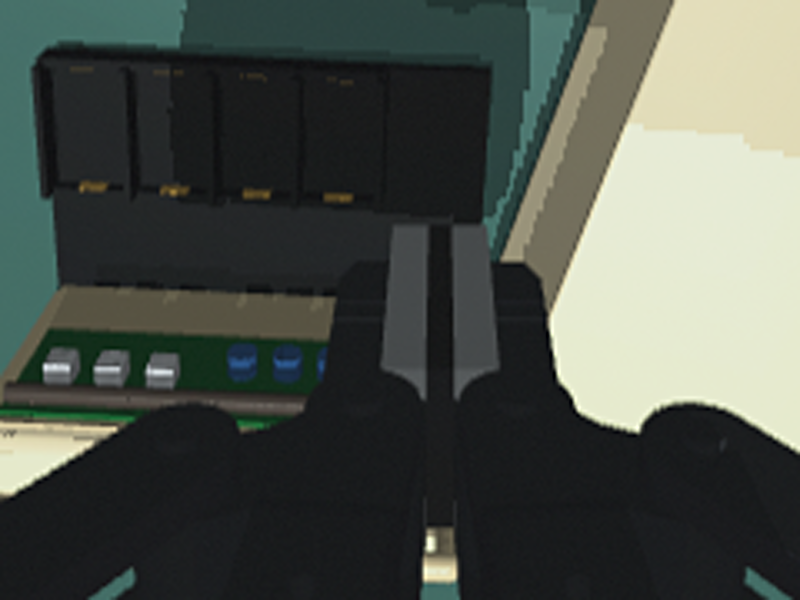

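View pics/d3.png

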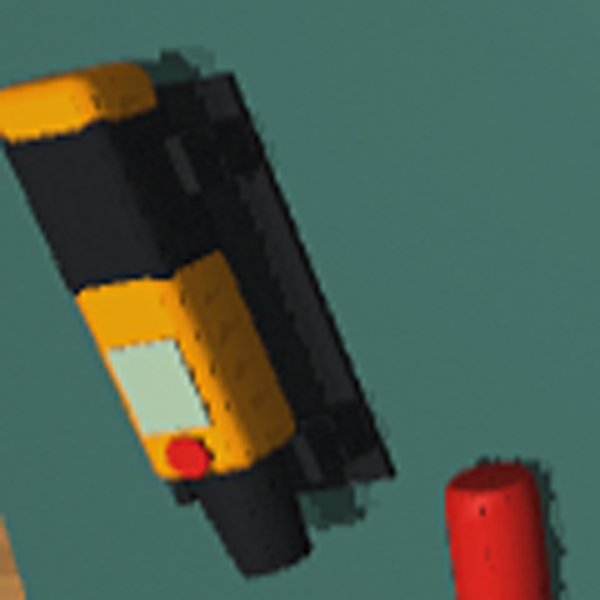

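```bash
python3 - <<'E'
from h import *
np.set_printoptions(precision=4,suppress=True)
c=load('w1.png'); sd=load('side0.png')
a=lambda x,y:(145+x/5,115+y/5); b=lambda x,y:(145+x/3.3333,195+y/3.3333); d=lambda x,y:(x/5,160+y/5)
def P(n,f,pts,z):
    X=np.array([onz(c,*f(*p),z) for p in pts]); print(n,X[:,:2].tolist() if 0 else '\n',X[:,:2], 'mean',X.mean(0)[:2], 'side px',proj(sd,X.mean(0)))
    return X
for n,q in [('A',[(371,68),(476,80),(445,250),(362,235)]),('B',[(598,75),(695,98),(650,263),(553,235)])]:
    X=P(n,a,q,.024); l=(X[2]+X[3]-X[0]-X[1])/2; w=(X[1]+X[2]-X[0]-X[3])/2
    print('L',np.linalg.norm(l),np.degrees(np.arctan2(l[1],l[0])),'W',np.linalg.norm(w),np.degrees(np.arctan2(w[1],w[0])))
X=P('div near',b,[(128,68),(215,72),(300,76),(386,79)],.034)
Y=P('div far',b,[(133,197),(216,200),(300,205),(384,208)],.034)
print((Y-X)); print('ydir',X[-1]-X[0],Y[-1]-Y[0])
P('holder outer top-near edge',b,[(40,55),(490,68)],.027)
P('flap rim top',a and (lambda x,y:(x,y)),[(352,182),(301,300)],.125)
P('flap rim bot',(lambda x,y:(x,y)),[(337,165),(305,237)],.012)
T=P('thermo tail/nose top',d,[(75,85),(250,560)],.044)
P('thermo screen',d,[(160,385)],.044)
P('cradle base corners R',d,[(235,75),(395,475)],.004)
E
```

```text
A 
 [[ 0.4157 -0.1081]
 [ 0.4188 -0.081 ]
 [ 0.4632 -0.0911]
 [ 0.4591 -0.1131]] mean [ 0.4392 -0.0983] side px [257.9809 262.7935]
L 0.04457659570839739 -9.769823425580796 W 0.02484207968830311 81.58331520494593
B 
 [[ 0.4177 -0.0493]
 [ 0.4237 -0.0242]
 [ 0.4669 -0.0362]
 [ 0.4593 -0.062 ]] mean [ 0.4419 -0.0429] side px [253.3019 246.0188]
L 0.04419918646923101 -16.243354371728465 W 0.02636995136274176 75.07987691366125
div near 
 [[ 0.5311 -0.1627]
 [ 0.5329 -0.1268]
 [ 0.5347 -0.0916]
 [ 0.5361 -0.0561]] mean [ 0.5337 -0.1093] side px [296.0067 255.2397]
div far 
 [[ 0.5899 -0.1661]
 [ 0.5913 -0.1304]
 [ 0.5937 -0.0943]
 [ 0.5951 -0.0581]] mean [ 0.5925 -0.1122] side px [318.7738 251.0154]
[[ 0.0588 -0.0034  0.    ]
 [ 0.0584 -0.0036  0.    ]
 [ 0.0589 -0.0027 -0.    ]
 [ 0.059  -0.0021  0.    ]]
ydir [0.005  0.1067 0.    ] [0.0052 0.108  0.    ]
holder outer top-near edge 
 [[ 0.5278 -0.2014]
 [ 0.5338 -0.0129]] mean [ 0.5308 -0.1071] side px [294.4962 256.631 ]
flap rim top 
 [[ 0.4627  0.0461]
 [ 0.6057 -0.0047]] mean [0.5342 0.0207] side px [281.4534 193.6235]
flap rim bot 
 [[0.4659 0.0486]
 [0.5727 0.0071]] mean [0.5193 0.0279] side px [274.6627 223.3456]
thermo tail/nose top 
 [[ 0.4743 -0.3751]
 [ 0.6134 -0.36  ]] mean [ 0.5439 -0.3676] side px [338.5786 342.1344]
thermo screen 
 [[ 0.559 -0.373]] mean [ 0.559 -0.373] side px [346.1922 342.5601]
cradle base corners R 
 [[ 0.4804 -0.3612]
 [ 0.606  -0.3398]] mean [ 0.5432 -0.3505] side px [333.6876 344.8578]
```

```bash
python3 - <<'E'
import numpy as np
h=np.array([.652,-.02]);r=.165
pr=None
for th in [160.4,155,150,145,140,135,130,125,120,115,110,105,101.1]:
    t=np.radians(th);d=np.array([np.cos(t),np.sin(t)]);n=np.array([-d[1],d[0]])
    s=.035 if pr is None else .016
    p=h+r*d+s*n; print(th,p.round(4), None if pr is None else ((p-pr)*100).round(2)[::-1]); pr=p
E
```

```text
160.4 [0.4848 0.0024] None
155 [0.4957 0.0352] [3.29 1.09]
150 [0.5011 0.0486] [1.34 0.54]
145 [0.5077 0.0615] [1.29 0.66]
140 [0.5153 0.0738] [1.23 0.77]
135 [0.524  0.0854] [1.16 0.87]
130 [0.5337 0.0961] [1.08 0.97]
125 [0.5443 0.106 ] [0.99 1.06]
120 [0.5556 0.1149] [0.89 1.14]
115 [0.5678 0.1228] [0.79 1.21]
110 [0.5805 0.1296] [0.68 1.28]
105 [0.5938 0.1352] [0.57 1.33]
101.1 [0.6045 0.1388] [0.36 1.07]
```

{"op": "servo_tool", "data": {"dp": [[0.5,0.35,3.8],[0.5,0.35,3.8],[0.5,0.35,3.8],[0.5,0.35,3.8],[0.5,0.35,3.8],[0.5,0.35,3.8],[0,0,0]], "turn": [[0,0,0],[0,0,0],[0,0,0],[0,0,0],[0,0,0],[0,0,0],[0,0,0]], "fingers": [0,0,0,0,0,0,0]}}

```text
clock: 3.58
ee_pos: [0.4767, 0.0075, 0.0876]
tcp_rot: [[0.004, 1.0, -0.015], [1.0, -0.004, -0.01], [-0.01, -0.015, -1.0]]
contact_force: [0.1, -0.1, 0.8]
finger_gap: 0.0003
```

{"op": "servo_tool", "data": {"dp": [[0.9,0.7,-0.3],[0.9,0.6,-0.2],[0.9,0.6,0],[1.34,0.54,0],[1.29,0.66,0],[1.23,0.77,0],[1.16,0.87,0],[0,0,0]], "turn": [[0,0,0],[0,0,0],[0,0,0],[0,0,0],[0,0,0],[0,0,0],[0,0,0],[0,0,0]], "fingers": [0,0,0,0,0,0,0,0]}}

```text
clock: 4.58
ee_pos: [0.5302, 0.0916, 0.0962]
tcp_rot: [[0.003, 1.0, -0.009], [1.0, -0.003, -0.01], [-0.01, -0.009, -1.0]]
contact_force: [-0.1, 0.1, -0.4]
finger_gap: 0.0001
```

```bash
python3 - <<'E'
from h import *
a=shot('side','s1.png')[0]; b=shot('scene','sc1.png')[0]
cv2.imwrite('pics/m1.png',np.hstack([a[120:320,180:480],b[150:350,100:400]]))
E
```

```text
(no output)
```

View pics/m1.png

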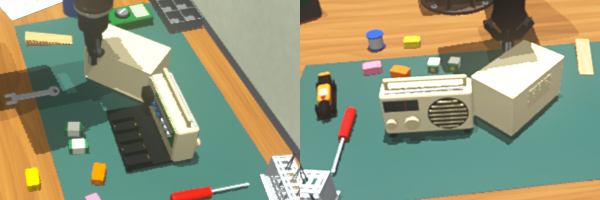

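{"op": "servo_tool", "data": {"dp": [[1.0,1.1,0],[0.9,1.1,0],[0.8,1.2,0],[0.7,1.3,0],[0.6,1.3,0],[0.35,0.6,0],[0.1,0.4,0],[0.1,0.3,0],[0,0,0]], "turn": [[0,0,0],[0,0,0],[0,0,0],[0,0,0],[0,0,0],[0,0,0],[0,0,0],[0,0,0],[0,0,0]], "fingers": [0,0,0,0,0,0,0,0,0]}}

```text
clock: 5.8
ee_pos: [0.6074, 0.1382, 0.0944]
tcp_rot: [[0.005, 1.0, -0.011], [1.0, -0.005, -0.01], [-0.01, -0.011, -1.0]]
contact_force: [-0.2, -0.1, 0.1]
finger_gap: 0.0003
```

Push in small steps until it meets the stop.

{"op": "servo_tool", "data": {"dp": [[0,0.3,0],[0,0.3,0],[0,0,0]], "turn": [[0,0,0],[0,0,0],[0,0,0]], "fingers": [0,0,0]}}

```text
clock: 6.18
ee_pos: [0.6125, 0.1379, 0.0943]
tcp_rot: [[0.005, 1.0, -0.013], [1.0, -0.005, -0.01], [-0.01, -0.013, -1.0]]
contact_force: [-3.4, 0.5, 1.3]
finger_gap: -0.0004
```

{"op": "servo_tool", "data": {"dp": [[0,0.3,0],[0,0,0]], "turn": [[0,0,0],[0,0,0]], "fingers": [0,0]}}

```text
clock: 6.42
ee_pos: [0.6139, 0.138, 0.094]
tcp_rot: [[0.005, 1.0, -0.016], [1.0, -0.005, -0.01], [-0.01, -0.016, -1.0]]
contact_force: [-6.7, 1.4, 2.5]
finger_gap: -0.0001
```

{"op": "servo_tool", "data": {"dp": [[0,-2,0],[0,-3,-2],[0.6,-3,-6],[0.6,-3,-6],[0.6,-3,-6],[0.6,-1,-4],[0,0,0]], "turn": [[0,0,0],[-0.016,0.01,0],[0,0,0],[0,0,0],[0,0,0],[0,0,0],[0,0,0]], "fingers": [0,0,0,0,0,0,0]}}

```text
clock: 7.3
ee_pos: [0.4689, 0.162, 0.3284]
tcp_rot: [[0.006, 1.0, 0.006], [1.0, -0.006, 0.001], [0.001, 0.006, -1.0]]
contact_force: [-0.4, -0.9, -0.6]
finger_gap: 0.0001
```

```bash
python3 - <<'E'
from h import *
shot('wrist','w2.png'); print(ctrl.sense()['ee_pos'])
E
```

```text
[0.46846282 0.16164959 0.32684675]
```

View pics/w2.png

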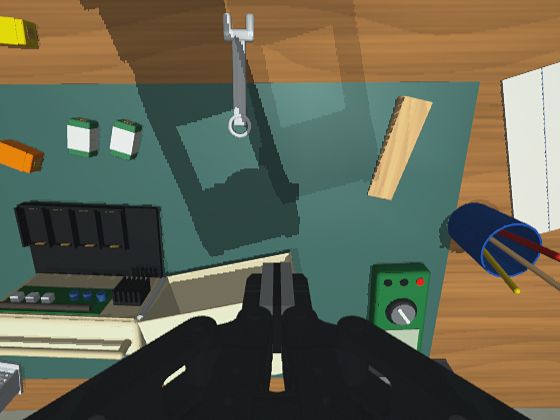

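```bash
python3 - <<'E'
from h import *
crop('w2.png',360,85,440,205,'e1.png',5)
crop('w2.png',110,235,310,345,'e2.png',4)
E
```

```text
(no output)
```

View pics/e1.png

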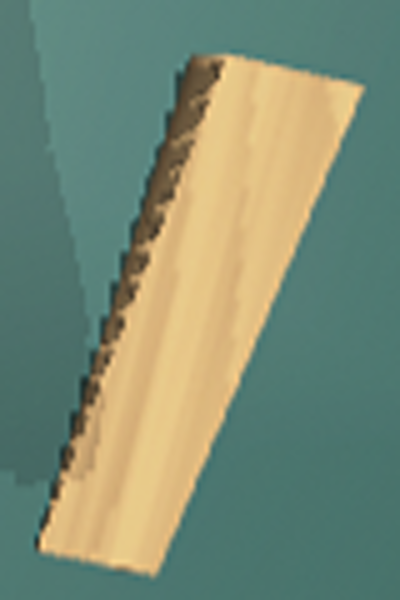

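View pics/e2.png

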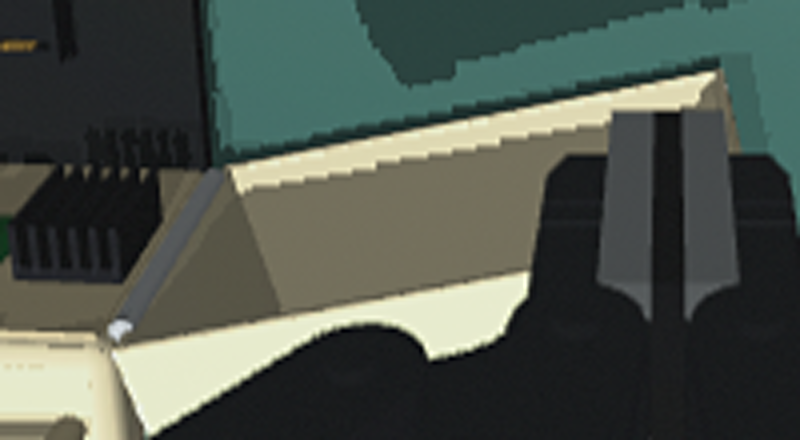

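```bash
python3 - <<'E'
from h import *
np.set_printoptions(precision=4,suppress=True)
c=load('w2.png'); sd=load('side0.png')
a=lambda x,y:(360+x/5,85+y/5); b=lambda x,y:(110+x/4,235+y/4)
A,B=onz(c,*b(235,162),.013),onz(c,*b(718,70),.013); print('rim',A,B,np.linalg.norm(B-A),np.degrees(np.arctan2(*(B-A)[[1,0]])))
W=[onz(c,*a(222,55),.028),onz(c,*a(363,88),.028),onz(c,*a(156,576),.004),onz(c,*a(40,550),.004)]
W=np.array(W);print(W); print(np.linalg.norm(W[1]-W[0]),np.linalg.norm(W[2]-W[3]))
t=(W[0]+W[1])/2; n=(W[2]+W[3])/2; d=(n-t)[:2]; print(t,n,np.linalg.norm(d),np.degrees(np.arctan2(d[1],d[0])))
d/=np.linalg.norm(d); print('grip',(t[:2]+n[:2])/2-.045*d)
print('hs', [onz(c,*b(*p),z) for p,z in [((15,218),.093),((140,225),.093),((60,172),.055),((160,172),.055)]])
E
```

```text
rim [ 0.6509 -0.0081  0.013 ] [0.6121 0.1799 0.013 ] 0.19198637055047235 101.65233498398744
[[0.3878 0.3216 0.028 ]
 [0.3958 0.3581 0.028 ]
 [0.5323 0.3287 0.004 ]
 [0.5242 0.294  0.004 ]]
0.03740539722084408 0.035633006139137585
[0.3918 0.3398 0.028 ] [0.5283 0.3113 0.004 ] 0.13943286879118175 -11.791936306290035
grip [0.416  0.3348]
hs [array([ 0.6244, -0.0526,  0.093 ]), array([ 0.6273, -0.0122,  0.093 ]), array([ 0.6299, -0.0551,  0.055 ]), array([ 0.6301, -0.0196,  0.055 ])]
```

```bash
cat > g.py <<'E'
import sys
from h import *
from scipy.spatial.transform import Rotation as Ro
# goal: x y z, yaw deg of tool y axis (tool down). gives turn (do first) and shift in rotated tool axes / in current axes
def goal(x,y,z,psi):
    s=ctrl.sense();R=np.array(s['tcp_rot']);p=s['ee_pos'];t=np.radians(psi)
    yt=np.array([np.cos(t),np.sin(t),0]);zt=np.array([0,0,-1.]);G=np.stack([np.cross(yt,zt),yt,zt],1)
    rv=Ro.from_matrix(R.T@G).as_rotvec(); d=np.array([x,y,z])-p
    print('t %.2f'%s['clock'],'pos',np.round(p,4),'turn',np.round(rv,3),'dp_now',np.round(R.T@d*100,2),'dp_after_turn',np.round(G.T@d*100,2),'F',np.round(s['contact_force'],1),'gap %.4f'%s['finger_gap'],'j6 %.0f'%s['joint_positions'][5])
if __name__=='__main__': goal(*map(float,sys.argv[1:5]))
E
python3 g.py .416 .3348 .1 -11.8
```

```text
t 7.35 pos [0.4685 0.1616 0.3268] turn [ 0.004 -0.001  0.2  ] dp_now [17.28 -5.44 22.66] dp_after_turn [15.88 -8.68 22.68] F [ 0.4 -0.6 -0.7] gap 0.0002 j6 -74
```

{"op": "servo_tool", "data": {"dp": [[0,0,0],[0,0,2.7],[4,-2.2,5],[4,-2.2,5],[4,-2.2,5],[3.9,-2.1,5],[0,0,0]], "turn": [[0.004,0,0.1],[0,0,0.1],[0,0,0],[0,0,0],[0,0,0],[0,0,0],[0,0,0]], "fingers": [0,0,7,7,7,7,7]}}

```text
clock: 8.22
ee_pos: [0.4207, 0.321, 0.1037]
tcp_rot: [[0.215, 0.977, -0.004], [0.977, -0.215, -0.005], [-0.005, -0.002, -1.0]]
contact_force: [-0.4, -0.0, 1.1]
finger_gap: 0.0701
```

```bash
python3 g.py .416 .3348 .006 -11.8; python3 - <<'E'
from h import *
shot('wrist','w3.png')
E
```

```text
t 8.22 pos [0.4207 0.321  0.1037] turn [-0.002  0.005 -0.011] dp_now [ 1.29 -0.73  9.77] dp_after_turn [ 1.25 -0.74  9.77] F [-0.4 -0.   1.1] gap 0.0701 j6 -43
```

View pics/w3.png

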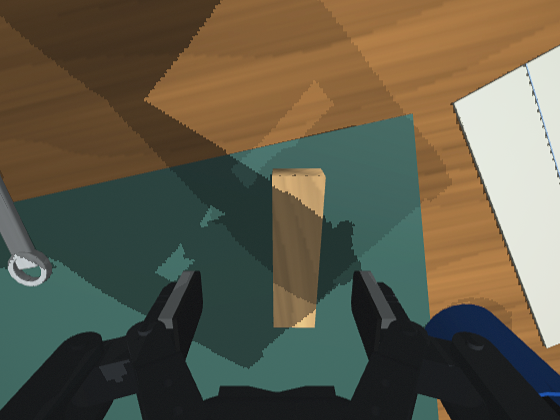

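{"op": "servo_tool", "data": {"dp": [[1.2,-0.8,1.5],[0,0,3],[0,0,3],[0,0,2],[0,0,0]], "turn": [[0,0,-0.01],[0,0,0],[0,0,0],[0,0,0],[0,0,0]], "fingers": [7,7,7,7,7]}}

```text
clock: 8.9
ee_pos: [0.4196, 0.3337, 0.0087]
tcp_rot: [[0.208, 0.978, 0.003], [0.978, -0.208, -0.001], [0.0, 0.003, -1.0]]
contact_force: [-0.1, 0.1, 0.4]
finger_gap: 0.0698
```

```bash
python3 g.py .416 .3348 .005 -11.8; python3 - <<'E'
from h import *
shot('wrist','w4.png')
E
```

```text
t 8.90 pos [0.4196 0.3337 0.0087] turn [ 0.003 -0.    -0.004] dp_now [ 0.03 -0.38  0.36] dp_after_turn [ 0.04 -0.38  0.37] F [-0.1  0.1  0.4] gap 0.0698 j6 -42
```

View pics/w4.png

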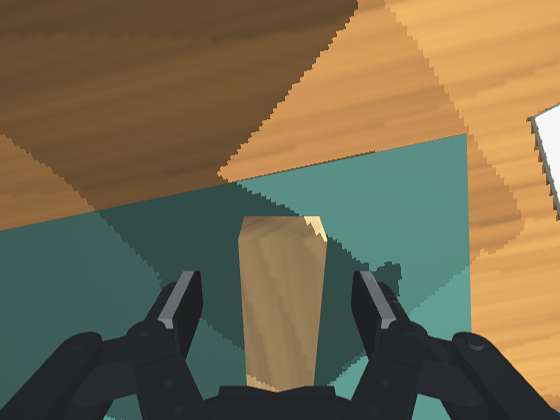

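{"op": "servo_tool", "data": {"dp": [[0,-0.4,0.4],[0,0,0],[0,0,0],[0,0,0],[0,0,0],[0,0,0],[0,0,0],[0,0,0]], "turn": [[0,0,0],[0,0,0],[0,0,0],[0,0,0],[0,0,0],[0,0,0],[0,0,0],[0,0,0]], "fingers": [7,2,2,2,2,2,2,2], "force": 70}}

```text
clock: 9.95
ee_pos: [0.4177, 0.336, 0.0084]
tcp_rot: [[0.209, 0.978, 0.008], [0.978, -0.209, 0.003], [0.005, 0.007, -1.0]]
contact_force: [0.2, 0.2, -0.3]
finger_gap: 0.0343
```

{"op": "servo_tool", "data": {"dp": [[0,0,-1.5],[0,0,-2.5],[0,0,-1.5],[0,0,0]], "turn": [[0,0,0],[0,0,0],[0,0,0],[0,0,0]], "fingers": [2,2,2,2]}}

```text
clock: 10.45
ee_pos: [0.4174, 0.3358, 0.0669]
tcp_rot: [[0.209, 0.978, 0.008], [0.978, -0.209, 0.003], [0.005, 0.008, -1.0]]
contact_force: [0.1, 0.5, -1.6]
finger_gap: 0.0343
```

```bash
python3 g.py .502 .0942 .035 11.3; python3 - <<'E'
from h import *
shot('wrist','w5.png'); a=shot('side','s2.png')[0]; crop('s2.png',150,50,350,200,'f1.png')
E
```

```text
t 10.45 pos [0.4174 0.3358 0.0669] turn [ 0.008 -0.003 -0.407] dp_now [-21.88  13.29   3.18] dp_after_turn [-25.35   3.56   3.19] F [ 0.1  0.5 -1.6] gap 0.0343 j6 -42
```

View pics/w5.png

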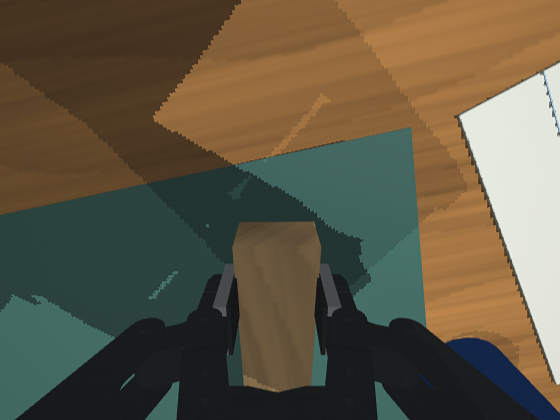

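View pics/f1.png

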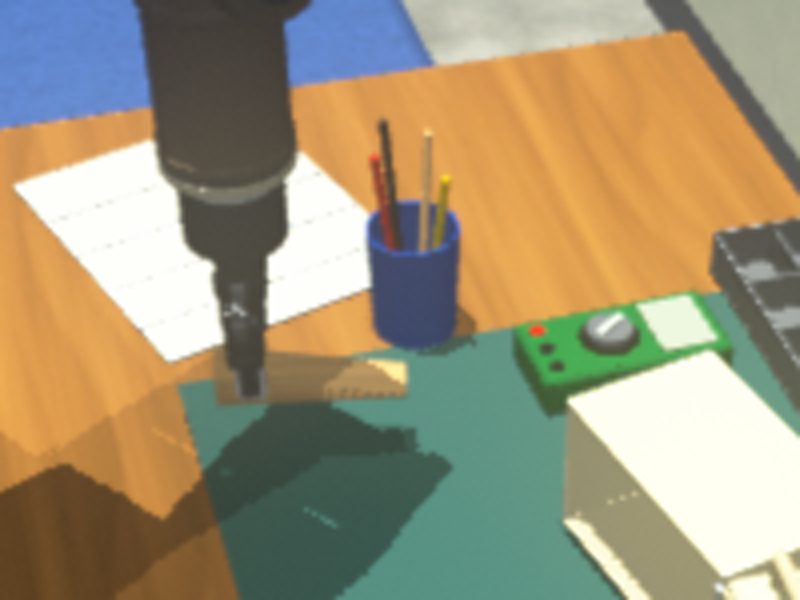

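{"op": "servo_tool", "data": {"dp": [[0,0,0],[0,0,0],[0,0,0],[-4,0.2,0],[-4,0.2,0],[-4,0.2,0],[-4,0.2,0],[-4,0.2,0],[-3,0.2,0],[-2,0.2,0],[0,0,0]], "turn": [[0.008,-0.003,-0.135],[0,0,-0.136],[0,0,-0.136],[0,0,0],[0,0,0],[0,0,0],[0,0,0],[0,0,0],[0,0,0],[0,0,0],[0,0,0]], "fingers": [2,2,2,2,2,2,2,2,2,2,2]}}

```text
clock: 11.92
ee_pos: [0.4803, 0.0852, 0.0572]
tcp_rot: [[-0.21, 0.978, -0.013], [0.978, 0.21, -0.004], [-0.001, -0.013, -1.0]]
contact_force: [-0.3, -0.0, -0.6]
finger_gap: 0.0341
```

```bash
python3 g.py .502 .0942 .012 11.3; python3 - <<'E'
from h import *
shot('wrist','w6.png'); a=shot('side','s3.png')[0]; crop('s3.png',180,100,380,250,'f2.png')
E
```

```text
t 11.93 pos [0.4803 0.0852 0.0572] turn [-0.013  0.001  0.015] dp_now [0.43 2.37 4.49] dp_after_turn [0.46 2.3  4.52] F [-0.3 -0.  -0.6] gap 0.0341 j6 -95
```

View pics/w6.png

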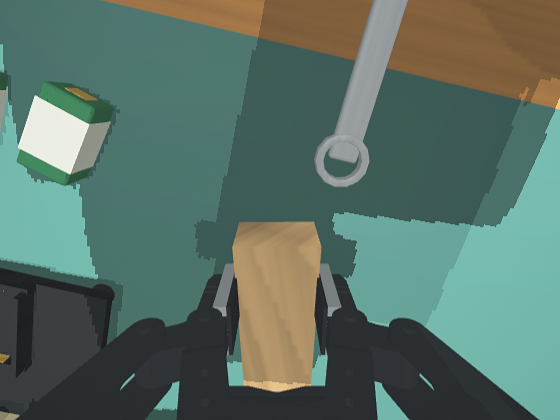

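View pics/f2.png

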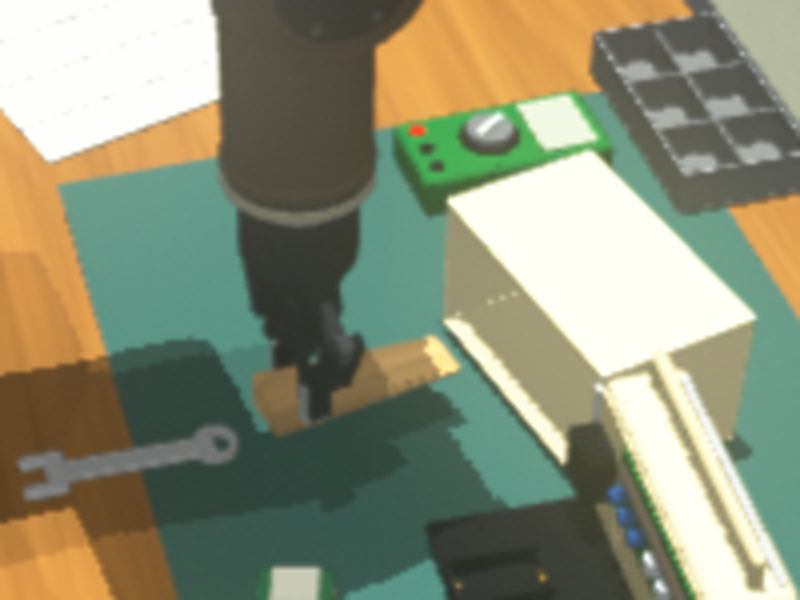

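{"op": "servo_tool", "data": {"dp": [[0.4,1.2,0.5],[0,1.1,1.5],[0,0,2],[0,0,0.5],[0,0,0]], "turn": [[-0.013,0,0.015],[0,0,0],[0,0,0],[0,0,0],[0,0,0]], "fingers": [2,2,2,2,2]}}

```text
clock: 12.65
ee_pos: [0.5038, 0.0988, 0.0083]
tcp_rot: [[-0.2, 0.98, 0.001], [0.98, 0.2, -0.001], [-0.001, 0.001, -1.0]]
contact_force: [-0.9, -0.8, 0.6]
finger_gap: 0.0342
```

```bash
python3 g.py .5705 .1083 .0088 11.3
```

```text
t 12.65 pos [0.5038 0.0988 0.0083] turn [0.001 0.001 0.004] dp_now [-0.4   6.72 -0.05] dp_after_turn [-0.38  6.72 -0.05] F [-0.9 -0.8  0.6] gap 0.0342 j6 -94
```

{"op": "servo_tool", "data": {"dp": [[-0.2,1.2,0],[-0.2,1.2,0],[0,1.2,0],[0,1.0,0],[0,0,0]], "turn": [[0,0,0],[0,0,0],[0,0,0],[0,0,0],[0,0,0]], "fingers": [2,2,2,2,2]}}

```text
clock: 13.28
ee_pos: [0.5549, 0.1047, 0.0097]
tcp_rot: [[-0.2, 0.98, 0.004], [0.98, 0.2, -0.0], [-0.001, 0.004, -1.0]]
contact_force: [0.5, -0.3, -3.4]
finger_gap: 0.0343
```

```bash
python3 g.py .5705 .1083 .0088 11.3
```

```text
t 13.28 pos [0.5549 0.1047 0.0097] turn [0.004 0.001 0.004] dp_now [0.04 1.6  0.1 ] dp_after_turn [0.05 1.6  0.09] F [ 0.5 -0.3 -3.4] gap 0.0343 j6 -94
```

{"op": "servo_tool", "data": {"dp": [[0,0,0.12],[0,0,0]], "turn": [[0.003,0,0],[0,0,0]], "fingers": [2,2]}}

```text
clock: 13.52
ee_pos: [0.5544, 0.1047, 0.0084]
tcp_rot: [[-0.2, 0.98, 0.0], [0.98, 0.2, -0.001], [-0.001, 0.0, -1.0]]
contact_force: [0.6, 0.4, -0.0]
finger_gap: 0.0339
```

```bash
python3 g.py .5705 .1083 .0088 11.3;  python3 - <<'E'
from h import *
a=shot('side','s4.png')[0]; crop('s4.png',200,120,360,240,'f3.png')
E
```

```text
t 13.53 pos [0.5544 0.1047 0.0084] turn [0.    0.001 0.004] dp_now [ 0.03  1.65 -0.04] dp_after_turn [ 0.04  1.65 -0.04] F [ 0.6  0.4 -0. ] gap 0.0339 j6 -94
```

View pics/f3.png

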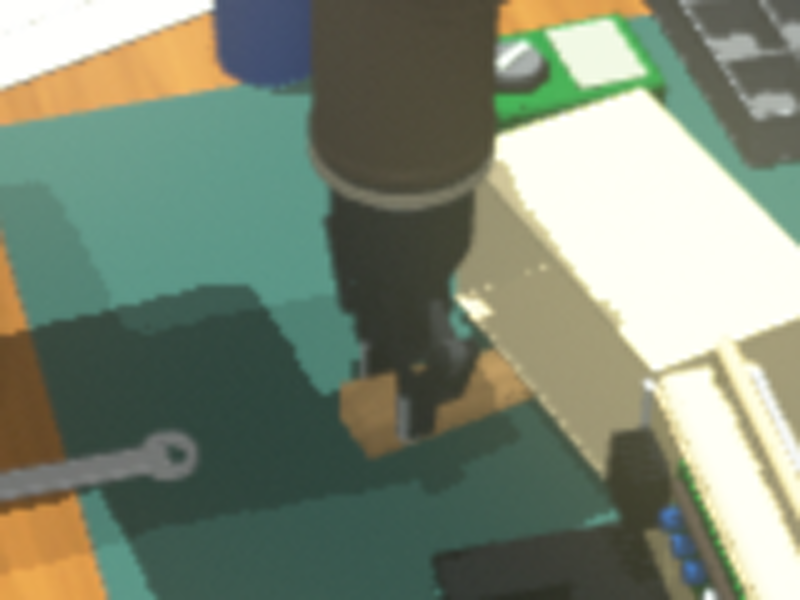

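{"op": "servo_tool", "data": {"dp": [[0,0.4,0],[0,0.4,0],[0,0,0]], "turn": [[0,0,0],[0,0,0],[0,0,0]], "fingers": [2,2,2]}}

```text
clock: 13.95
ee_pos: [0.5619, 0.1063, 0.0084]
tcp_rot: [[-0.2, 0.98, -0.001], [0.98, 0.2, -0.001], [-0.001, -0.001, -1.0]]
contact_force: [0.3, -1.1, -1.5]
finger_gap: 0.0341
```

{"op": "servo_tool", "data": {"dp": [[0,0.4,0.02],[0,0,0]], "turn": [[0,0,0],[0,0,0]], "fingers": [2,2]}}

```text
clock: 14.2
ee_pos: [0.5658, 0.1071, 0.0081]
tcp_rot: [[-0.199, 0.98, -0.001], [0.98, 0.199, -0.001], [-0.001, -0.002, -1.0]]
contact_force: [0.3, -0.0, 0.3]
finger_gap: 0.034
```

{"op": "servo_tool", "data": {"dp": [[0,0.3,0.02],[0,0,0]], "turn": [[0,0,0],[0,0,0]], "fingers": [2,2]}}

```text
clock: 14.45
ee_pos: [0.5681, 0.1076, 0.0079]
tcp_rot: [[-0.2, 0.98, -0.003], [0.98, 0.2, -0.001], [-0.001, -0.003, -1.0]]
contact_force: [0.3, 0.2, 0.3]
finger_gap: 0.034
```

{"op": "servo_tool", "data": {"dp": [[0,0.3,0.0],[0,0,0]], "turn": [[0,0,0],[0,0,0]], "fingers": [2,2]}}

```text
clock: 14.7
ee_pos: [0.5705, 0.1082, 0.0079]
tcp_rot: [[-0.2, 0.98, -0.004], [0.98, 0.2, -0.002], [-0.001, -0.004, -1.0]]
contact_force: [0.1, 0.2, 0.0]
finger_gap: 0.0342
```

{"op": "servo_tool", "data": {"dp": [[0,0.3,0.0],[0,0,0]], "turn": [[0,0,0],[0,0,0]], "fingers": [2,2]}}

```text
clock: 14.95
ee_pos: [0.5727, 0.1087, 0.0079]
tcp_rot: [[-0.2, 0.98, -0.006], [0.98, 0.2, -0.002], [-0.001, -0.006, -1.0]]
contact_force: [0.4, 0.1, 0.5]
finger_gap: 0.0339
```

```bash
python3 - <<'E'
from h import *
shot('wrist','w7.png'); a=shot('side','s5.png')[0]; crop('s5.png',240,150,360,240,'f4.png')
E
```

```text
(no output)
```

View pics/w7.png

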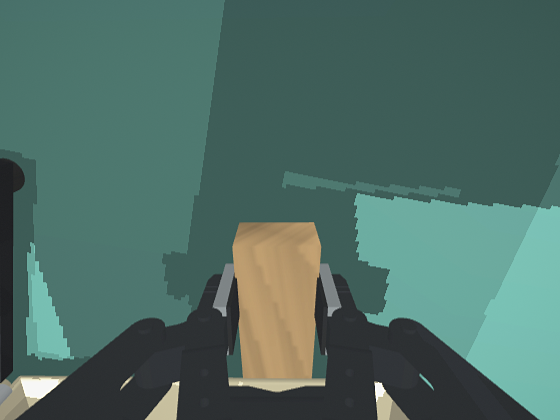

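View pics/f4.png

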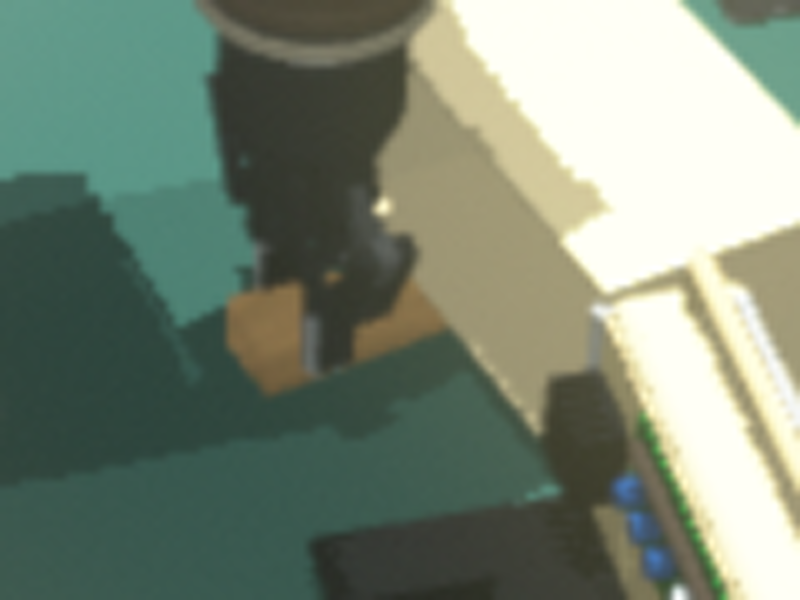

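```bash
python3 - <<'E'
from h import *
c=load('w7.png'); print(np.array(c[2]))
for u,v,z in [(277,222,.028),(280,378,.012),(280,378,.016),(60,376,.013),(205,377,.013),(330,377,.013)]: print(u,v,z,onz(c,u,v,z).round(4))
X=onz(c,277,222,.028);Y=onz(c,280,378,.013);print(np.linalg.norm((X-Y)[:2]))
c=load('s5.png'); f=lambda x,y:(240+x/6.667,150+y/6.667)
for p,z in [((535,435),.012),((450,325),.012),((265,393),0.0),((228,300),.028)]: print(onz(c,*f(*p),z))
E
```

```text
[0.49069624 0.09079453 0.14964646]
277 222 0.028 [0.5357 0.1001 0.028 ]
280 378 0.012 [0.6273 0.1204 0.012 ]
280 378 0.016 [0.6233 0.1196 0.016 ]
60 376 0.013 [0.6481 0.0075 0.013 ]
205 377 0.013 [0.6335 0.0817 0.013 ]
330 377 0.013 [0.6204 0.1456 0.013 ]
0.09279316901394438
[0.64715969 0.02230867 0.012     ]
[0.63470978 0.09268114 0.012     ]
[0.55165369 0.08701478 0.        ]
[0.54422203 0.11717049 0.028     ]
```

```bash
python3 - <<'E'
from h import *
c=load('w7.png')
for u,v,z in [(277,222,.0),(234,246,.028),(321,246,.028)]: print(u,v,z,onz(c,u,v,z).round(4))
E
```

```text
277 222 0.0 [0.5461 0.1022 0.    ]
234 246 0.028 [0.5492 0.0853 0.028 ]
321 246 0.028 [0.5422 0.1194 0.028 ]
```

```bash
cat > lift.py <<'E'
import sys
from h import *
from scipy.ndimage import shift
# compare flap patch in side image between 2 files; search vertical shift
def sub(fa,fb,box):
    x0,y0,x1,y1=box
    A=cv2.imread('pics/'+fa).astype(float).mean(2);B=cv2.imread('pics/'+fb).astype(float).mean(2)
    a=A[y0:y1,x0:x1]
    best=min((np.abs(shift(B,(s,0),order=1)[y0:y1,x0:x1]-a).mean(),s) for s in np.arange(-2,2.01,.1))
    return best
c=load('s3.png'); p=[.69,.05,.125]; print('px/mm',(proj(c,p)-proj(c,[.69,.05,.126])))
for box in [(345,170,372,215),(335,150,372,190)]:
    print(box,[ (f,sub('s3.png',f,box)) for f in sys.argv[1:]])
E
python3 lift.py s4.png s5.png; python3 - <<'E'
from h import *
shot('scene','sc2.png')
crop('s5.png',300,120,400,200,'x.png')
E
```

```text
px/mm [-0.03513813  0.28574417]
(345, 170, 372, 215) [('s4.png', (np.float64(1.6063100137174222), np.float64(1.7763568394002505e-15))), ('s5.png', (np.float64(2.0984910836762705), np.float64(1.7763568394002505e-15)))]
(335, 150, 372, 190) [('s4.png', (np.float64(1.609009009009012), np.float64(1.7763568394002505e-15))), ('s5.png', (np.float64(3.023085585585588), np.float64(0.10000000000000187)))]
```

View pics/x.png

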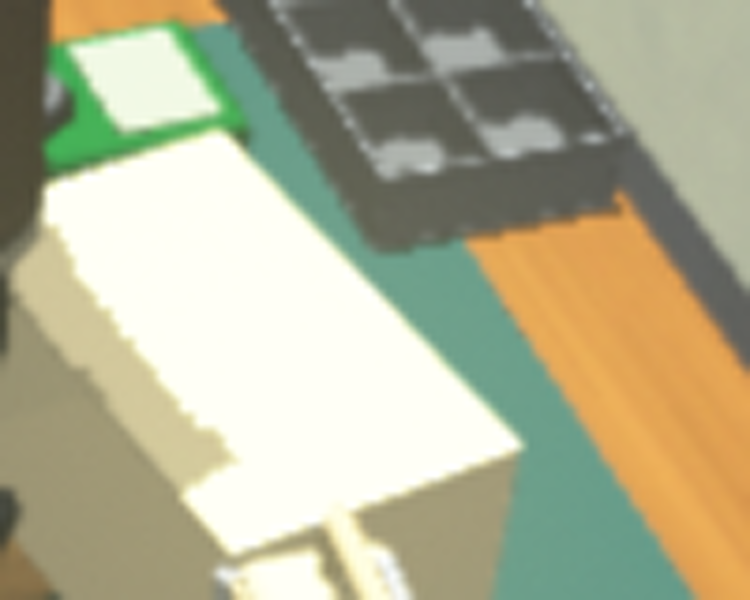

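{"op": "servo_tool", "data": {"dp": [[0,0.4,0.0]], "turn": [[0,0,0]], "fingers": [2]}}

```text
clock: 15.22
ee_pos: [0.5751, 0.1092, 0.0078]
tcp_rot: [[-0.2, 0.98, -0.008], [0.98, 0.2, -0.002], [-0.001, -0.008, -1.0]]
contact_force: [-10.9, -2.1, 9.2]
finger_gap: 0.0343
```

{"op": "servo_tool", "data": {"dp": [[0,0.4,0.0]], "turn": [[0,0,0]], "fingers": [2]}}

```text
clock: 15.35
ee_pos: [0.5773, 0.1097, 0.0078]
tcp_rot: [[-0.2, 0.98, -0.012], [0.98, 0.2, -0.003], [-0.0, -0.012, -1.0]]
contact_force: [-14.2, -2.2, 15.4]
finger_gap: 0.0346
```

{"op": "servo_tool", "data": {"dp": [[0,0.2,-0.05],[0,0,0]], "turn": [[0,0,0],[0,0,0]], "fingers": [2,2]}}

```text
clock: 15.6
ee_pos: [0.5779, 0.1099, 0.0081]
tcp_rot: [[-0.2, 0.98, -0.014], [0.98, 0.2, -0.003], [-0.0, -0.015, -1.0]]
contact_force: [0.1, 1.1, 0.8]
finger_gap: 0.0347
```

```bash
python3 - <<'E'
from h import *
shot('wrist','w8.png');c=load('w8.png'); shot('side','s6.png'); shot('scene','sc3.png')
crop('w8.png',180,200,380,400,'x2.png',3); 
E
python3 lift.py s5.png s6.png
```

```text
px/mm [-0.03513813  0.28574417]
(345, 170, 372, 215) [('s5.png', (np.float64(2.0984910836762705), np.float64(1.7763568394002505e-15))), ('s6.png', (np.float64(2.0068587105624154), np.float64(1.7763568394002505e-15)))]
(335, 150, 372, 190) [('s5.png', (np.float64(3.023085585585588), np.float64(0.10000000000000187))), ('s6.png', (np.float64(3.2049549549549585), np.float64(0.20000000000000195)))]
```

View pics/x2.png

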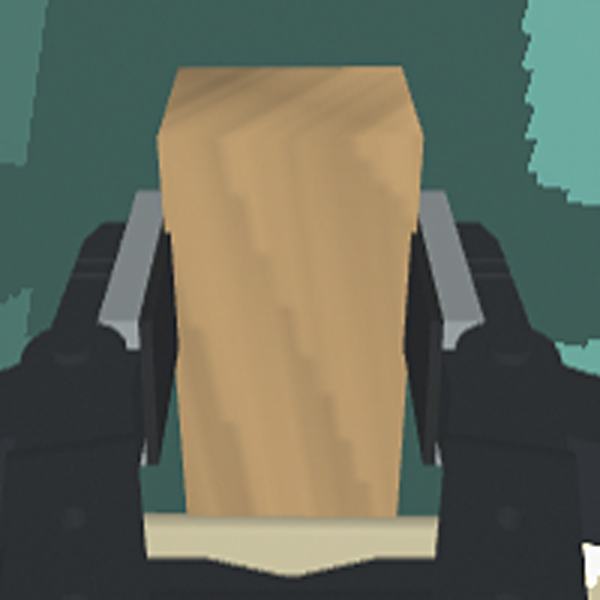

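```bash
python3 - <<'E'
from h import *
c=load('w8.png')
a=(onz(c,277,222.3,0)+ .5*onz(c,180+160/3,200+132/3,.028)+.5*onz(c,180+422/3,200+132/3,.028))/2
for z in (.012,.014,.016):
    b=onz(c,277,371.7,z); print(a.round(4),b.round(4),140-1000*np.linalg.norm((a-b)[:2]))
E
```

```text
[0.551  0.1034 0.014 ] [0.6284 0.1192 0.012 ] 60.94576981283076
[0.551  0.1034 0.014 ] [0.6265 0.1188 0.014 ] 62.88105724648291
[0.551  0.1034 0.014 ] [0.6246 0.1184 0.016 ] 64.81634464758677
```

{"op": "servo_tool", "data": {"dp": [[0,0,0],[0,0,0],[0,0,0],[0,-0.2,-1],[0,-0.3,-3],[0,-1,-5],[0,-2,-6],[0,-3,-6],[0,-3,-6],[0,0,0]], "turn": [[0,0,0],[0,0,0],[0,0,0],[0,0,0],[0,0,0],[-0.014,0.003,0.1],[0,0,0.1],[0,0,0],[0,0,0],[0,0,0]], "fingers": [5.5,5.5,5.5,5.5,5.5,5.5,5.5,5.5,5.5,5.5]}}

```text
clock: 17.0
ee_pos: [0.4885, 0.1049, 0.2768]
tcp_rot: [[0.006, 1.0, 0.005], [1.0, -0.006, 0.003], [0.003, 0.005, -1.0]]
contact_force: [1.1, -0.1, -0.4]
finger_gap: 0.0547
```

```bash
python3 g.py .44 -.043 .10 -15; python3 - <<'E'
from h import *
shot('wrist','w9.png'); shot('side','s7.png');crop('s7.png',200,120,400,270,'x3.png')
E
```

```text
t 17.00 pos [0.4885 0.1049 0.2768] turn [ 0.004 -0.003  0.256] dp_now [-14.87  -4.84  17.61] dp_after_turn [-15.55  -0.86  17.68] F [ 1.1 -0.1 -0.4] gap 0.0547 j6 -81
```

View pics/w9.png

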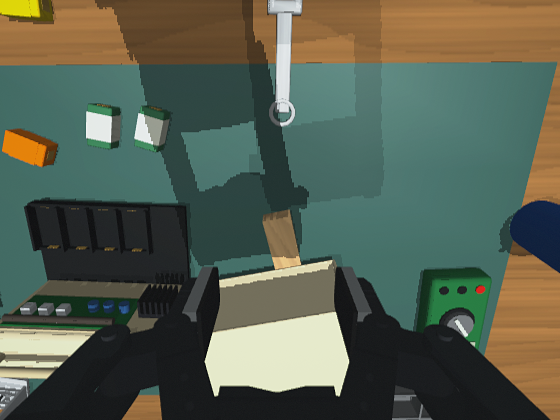

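View pics/x3.png

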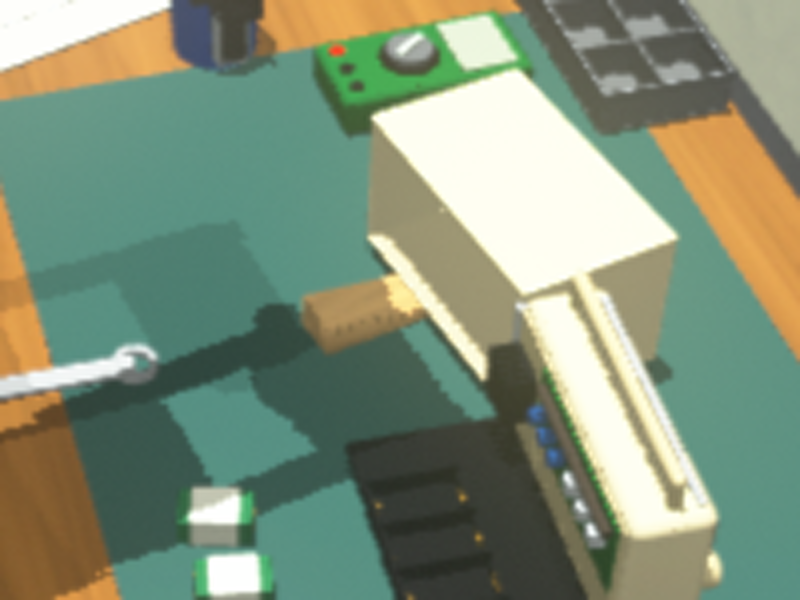

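```bash
python3 lift.py s7.png; python3 - <<'E'
from h import *
crop('w9.png',20,90,200,270,'y1.png',3.3333)
crop('w9.png',70,90,190,160,'y2.png',6)
E
```

```text
px/mm [-0.03513813  0.28574417]
(345, 170, 372, 215) [('s7.png', (np.float64(3.9679561042523983), np.float64(0.10000000000000187)))]
(335, 150, 372, 190) [('s7.png', (np.float64(4.35637387387386), np.float64(0.30000000000000204)))]
```

View pics/y1.png

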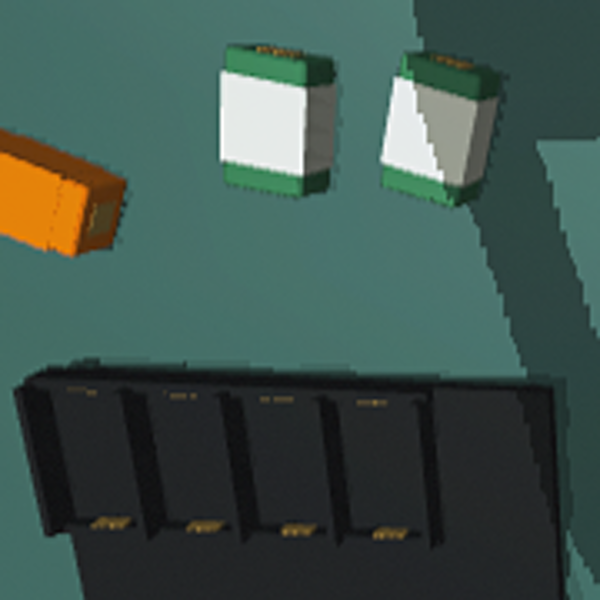

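View pics/y2.png

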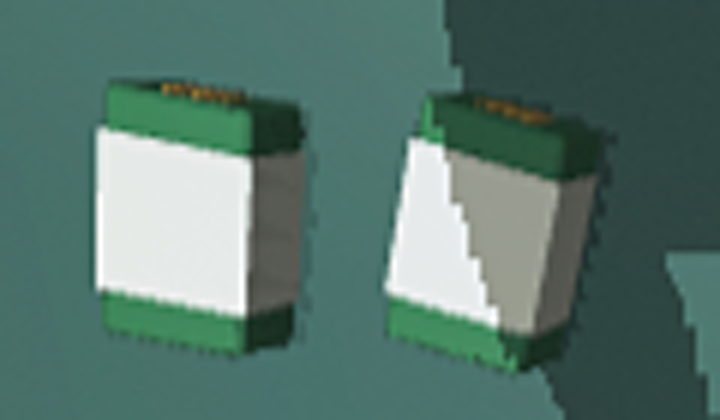

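```bash
python3 - <<'E'
from h import *
c=load('w9.png')
f=lambda x,y:(20+x/3.3333,90+y/3.3333); g=lambda x,y:(70+x/6,90+y/6)
for q in ([(107,88),(250,108),(247,352),(103,333)],[(430,103),(565,133),(515,368),(388,335)]):
    X=np.array([onz(c,*g(*p),.024) for p in q])[:,:2]; l=(X[2]+X[3]-X[0]-X[1])/2; w=(X[1]+X[2]-X[0]-X[3])/2
    print(X.mean(0).round(4),np.linalg.norm(l).round(4),np.linalg.norm(w).round(4),np.degrees(np.arctan2(l[1],l[0])).round(1),(np.degrees(np.arctan2(w[1],w[0]))-90).round(1))
F=np.array([onz(c,*f(*p),.026) for p in [(110,523),(205,527),(298,530),(390,533)]]);N=np.array([onz(c,*f(*p),.026) for p in [(80,390),(182,396),(277,400),(372,403)]])
print(F[:,:2],N[:,:2],(F+N)[:,:2]/2)
c=load('w1.png');b=lambda x,y:(145+x/3.3333,195+y/3.3333)
F=np.array([onz(c,*b(*p),.026) for p in [(93,187),(175,190),(257,194),(338,197)]]);N=np.array([onz(c,*b(*p),.026) for p in [(82,70),(168,74),(252,77),(340,80)]])
print(F[:,:2],N[:,:2],(F+N)[:,:2]/2)
E
```

```text
[ 0.4385 -0.0989] 0.0464 0.0271 -11.1 -8.0
[ 0.4415 -0.0424] 0.0461 0.0251 -18.5 -14.0
[[ 0.58869462 -0.1853099 ]
 [ 0.59064973 -0.14885346]
 [ 0.59217637 -0.11298539]
 [ 0.59370421 -0.07741706]] [[ 0.53421474 -0.18404065]
 [ 0.53680832 -0.14667509]
 [ 0.53860675 -0.11161657]
 [ 0.54001484 -0.07639246]] [[ 0.56145468 -0.18467528]
 [ 0.56372902 -0.14776427]
 [ 0.56539156 -0.11230098]
 [ 0.56685953 -0.07690476]]
[[ 0.58896852 -0.18577659]
 [ 0.59040306 -0.14993387]
 [ 0.59231847 -0.11412259]
 [ 0.59375325 -0.07871399]] [[ 0.53478867 -0.18477759]
 [ 0.53662474 -0.14854563]
 [ 0.53801266 -0.11311805]
 [ 0.53940244 -0.07600698]] [[ 0.5618786  -0.18527709]
 [ 0.5635139  -0.14923975]
 [ 0.56516557 -0.11362032]
 [ 0.56657785 -0.07736048]]
```

{"op": "servo_tool", "data": {"dp": [[-5,-1.5,2],[-5,-1.5,2],[-4.8,-1.5,2],[0,0,1],[0,0,1],[0,0,1],[0,0,1],[0,0,1],[0,0,1],[0,0,0],[0,0,0],[0,0,0],[0,0,0],[0,0,0]], "turn": [[0,0,0],[0,0,0],[0,0,0],[0,0,0.18],[0,0,0.18],[0,0,0.18],[0,0,0.18],[0,0,0.18],[0,0,0.18],[0,0,0.18],[0,0,0.18],[0,0,0.18],[0,0,0.18],[0,0,0]], "fingers": [7.5,7.5,7.5,7.5,7.5,7.5,7.5,7.5,7.5,7.5,7.5,7.5,7.5,7.5]}}

```text
clock: 18.85
ee_pos: [0.4326, -0.0472, 0.1308]
tcp_rot: [[0.957, -0.287, -0.032], [-0.287, -0.958, 0.008], [-0.033, 0.002, -0.999]]
contact_force: [-0.0, -0.4, 0.1]
finger_gap: 0.0745
```

```bash
python3 g.py .4417 -.0427 .06 -105.8
```

```text
t 18.85 pos [ 0.4326 -0.0472  0.1308] turn [ 0.001  0.033 -0.016] dp_now [ 0.97 -0.7   7.05] dp_after_turn [ 0.75 -0.68  7.08] F [-0.  -0.4  0.1] gap 0.0745 j6 6
```

{"op": "servo_tool", "data": {"dp": [[0,0,0],[0.4,-0.35,3],[0.4,-0.35,3],[0,0,0]], "turn": [[0,0.033,-0.016],[0,0,0],[0,0,0],[0,0,0]], "fingers": [7.5,7.5,7.5,7.5]}}

```text
clock: 19.35
ee_pos: [0.4414, -0.0427, 0.0672]
tcp_rot: [[0.968, -0.252, -0.003], [-0.253, -0.968, -0.001], [-0.003, 0.002, -1.0]]
contact_force: [-0.6, -0.2, 0.7]
finger_gap: 0.0753
```

```bash
python3 g.py .4417 -.0427 .007 -105.8; python3 - <<'E'
from h import *
shot('wrist','w10.png')
E
```

```text
t 19.35 pos [ 0.4414 -0.0427  0.0672] turn [0.002 0.003 0.02 ] dp_now [ 0.04 -0.02  6.02] dp_after_turn [ 0.03 -0.01  6.02] F [-0.6 -0.2  0.7] gap 0.0753 j6 5
```

View pics/w10.png

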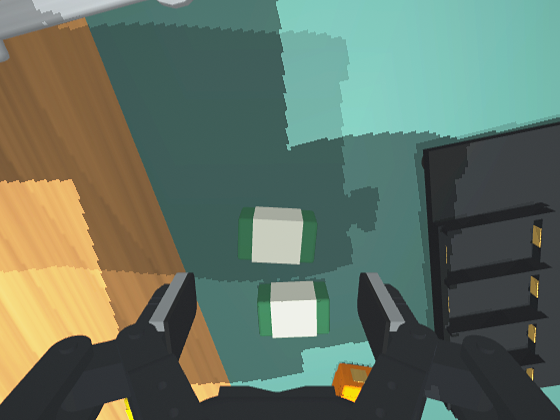

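```bash
python3 - <<'E'
from h import *
c=load('w10.png'); print(proj(c,[.4417,-.0427,.024]),proj(c,[.4389,-.0986,.024]))
# B top corners
crop('w10.png',220,190,340,350,'y3.png',3.75)
E
```

```text
[276.6249906  240.76754307] [293.88670939 316.91062619]
```

View pics/y3.png

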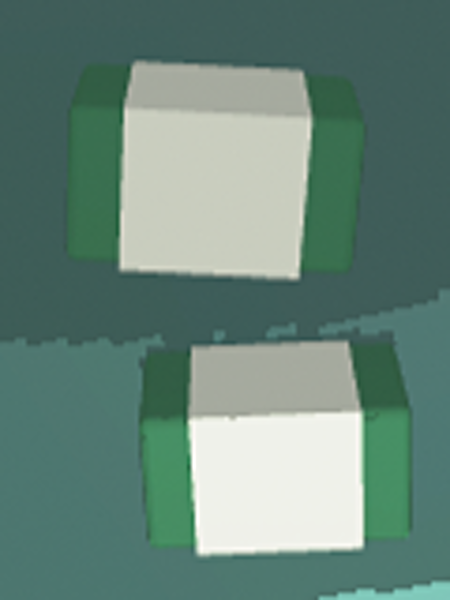

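{"op": "servo_tool", "data": {"dp": [[0,0,1],[0,0,2.5],[0,0,2.3],[0,0,0],[0,0,0],[0,0,0],[0,0,0],[0,0,0],[0,0,0]], "turn": [[0.002,0.003,0.035],[0,0,0],[0,0,0],[0,0,0],[0,0,0],[0,0,0],[0,0,0],[0,0,0],[0,0,0]], "fingers": [7.5,7.5,7.5,7.5,4,4,4,4,4], "force": 40}}

```text
clock: 20.52
ee_pos: [0.445, -0.0439, 0.0138]
tcp_rot: [[0.957, -0.289, 0.01], [-0.289, -0.957, -0.001], [0.01, -0.002, -1.0]]
contact_force: [-0.1, 0.5, -0.6]
finger_gap: 0.047
```

```bash
python3 g.py .5645 -.112 .08 -92.7; python3 - <<'E'
from h import *
shot('wrist','w11.png')
E
```

```text
t 20.52 pos [ 0.445  -0.0439  0.0138] turn [-0.    -0.01  -0.246] dp_now [13.48  3.06 -6.49] dp_after_turn [12.26  6.24 -6.62] F [-0.1  0.5 -0.6] gap 0.0470 j6 7
```

View pics/w11.png

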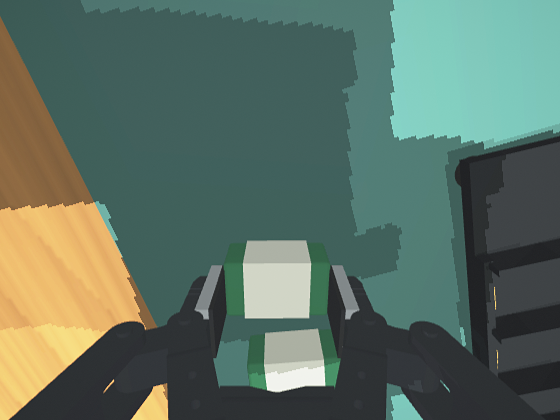

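{"op": "servo_tool", "data": {"dp": [[0,0,0],[0,0,0],[0,0,0.6],[0,0,0],[0,0,0],[0,0,0],[0,0,0],[0,0,0]], "turn": [[0,0,0],[0,0,0],[0,-0.01,0],[0,0,0],[0,0,0],[0,0,0],[0,0,0],[0,0,0]], "fingers": [5.8,5.8,5.8,4,4,4,4,4]}}

```text
clock: 21.58
ee_pos: [0.4451, -0.0439, 0.0074]
tcp_rot: [[0.957, -0.289, -0.001], [-0.289, -0.957, 0.002], [-0.001, -0.002, -1.0]]
contact_force: [-0.2, 0.1, 4.9]
finger_gap: 0.0468
```

{"op": "servo_tool", "data": {"dp": [[0,0,-2],[0,0,-4],[0,0,-2],[0,0,0]], "turn": [[0,0,0],[0,0,0],[0,0,0],[0,0,0]], "fingers": [4,4,4,4]}}

```text
clock: 22.08
ee_pos: [0.4445, -0.0439, 0.0886]
tcp_rot: [[0.957, -0.289, -0.003], [-0.289, -0.957, 0.002], [-0.003, -0.001, -1.0]]
contact_force: [-0.2, 0.3, -0.7]
finger_gap: 0.0471
```

```bash
python3 g.py .5645 -.112 .08 -92.7; python3 - <<'E'
from h import *
shot('wrist','w12.png'); crop('w12.png',180,210,380,360,'y4.png')
E
```

```text
t 22.07 pos [ 0.4445 -0.0439  0.0886] turn [-0.002  0.003 -0.246] dp_now [13.46  3.05  0.82] dp_after_turn [12.31  6.23  0.86] F [-0.2  0.3 -0.7] gap 0.0471 j6 7
```

View pics/y4.png

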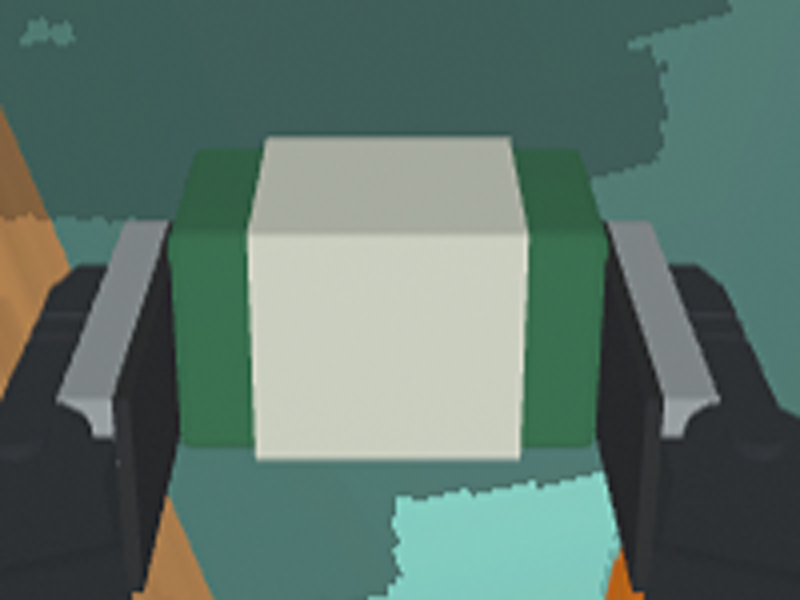

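```bash
python3 - <<'E'
from h import *
c=load('w12.png'); s=ctrl.sense(); R=np.array(s['tcp_rot']);p=s['ee_pos']; z=p[2]+.0166
X=np.array([onz(c,180+x/4,210+y/4,z) for x,y in [(170,232),(605,232),(595,447),(180,447)]]+[onz(c,180+x/4,210+y/4,z) for x,y in [(250,232),(527,232),(520,458),(257,458)]])
print((R.T@(X-p).T).T.round(4)); print((R.T@(X.mean(0)-p)).round(4))
E
```

```text
[[-0.0222 -0.0141 -0.0165]
 [ 0.0238 -0.0142 -0.0167]
 [ 0.0242  0.013  -0.0167]
 [-0.0225  0.0131 -0.0165]
 [-0.0137 -0.0141 -0.0165]
 [ 0.0156 -0.0142 -0.0166]
 [ 0.0158  0.0145 -0.0167]
 [-0.0139  0.0145 -0.0166]]
[ 0.0009 -0.0002 -0.0166]
```

{"op": "servo_tool", "data": {"dp": [[0,0,0],[0,0,0],[3.1,1.6,0],[3.1,1.6,0],[3.1,1.6,0],[3,1.5,0],[0,0,0]], "turn": [[0,0.003,-0.123],[0,0,-0.123],[0,0,0],[0,0,0],[0,0,0],[0,0,0],[0,0,0]], "fingers": [4,4,4,4,4,4,4]}}

```text
clock: 23.0
ee_pos: [0.5633, -0.1127, 0.078]
tcp_rot: [[0.999, -0.038, -0.012], [-0.038, -0.999, 0.004], [-0.012, -0.004, -1.0]]
contact_force: [-0.5, -0.2, -0.2]
finger_gap: 0.0469
```

```bash
python3 g.py .5645 -.112 .06 -92.7; python3 - <<'E'
from h import *
shot('wrist','w13.png')
c=load('w13.png')
for z in(.02,.034):
  for P in ([.5645,-.112],[.5628,-.1478],[.5663,-.0765]):
    t=np.radians(-2.7);ex=np.array([np.cos(t),np.sin(t)]);ey=np.array([-ex[1],ex[0]])
    print(z,[proj(c,[*(np.array(P)+a*.028*ex+b*.0165*ey),z]).round(0).tolist() for a,b in((-1,-1),(1,-1),(1,1),(-1,1))])
E
```

```text
t 23.00 pos [ 0.5633 -0.1127  0.078 ] turn [-0.004  0.012  0.009] dp_now [ 0.14 -0.07  1.8 ] dp_after_turn [ 0.12 -0.08  1.8 ] F [-0.5 -0.2 -0.2] gap 0.0469 j6 -12
0.02 [[237.0, 253.0], [321.0, 254.0], [324.0, 207.0], [235.0, 206.0]]
0.02 [[238.0, 300.0], [319.0, 301.0], [321.0, 258.0], [237.0, 257.0]]
0.02 [[235.0, 202.0], [325.0, 203.0], [328.0, 150.0], [234.0, 149.0]]
0.034 [[234.0, 263.0], [324.0, 264.0], [327.0, 214.0], [232.0, 213.0]]
0.034 [[236.0, 312.0], [321.0, 313.0], [324.0, 269.0], [234.0, 267.0]]
0.034 [[232.0, 209.0], [328.0, 210.0], [331.0, 154.0], [230.0, 153.0]]
```

View pics/w13.png

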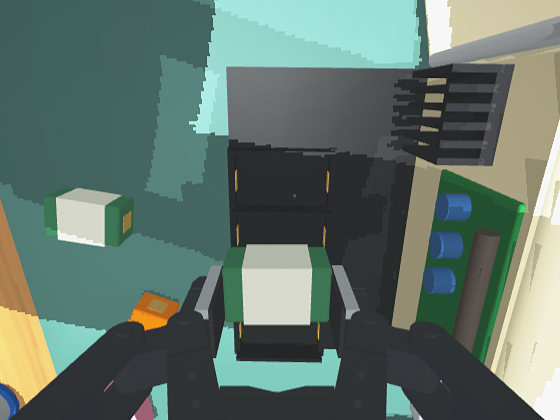

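```bash
python3 - <<'E'
from h import *
im=cv2.imread('pics/w13.png').astype(float); im=np.clip(im*2.2,0,255).astype(np.uint8); cv2.imwrite('pics/w13b.png',im)
crop('w13b.png',215,135,345,255,'y5.png',5)
E
```

```text
(no output)
```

View pics/y5.png

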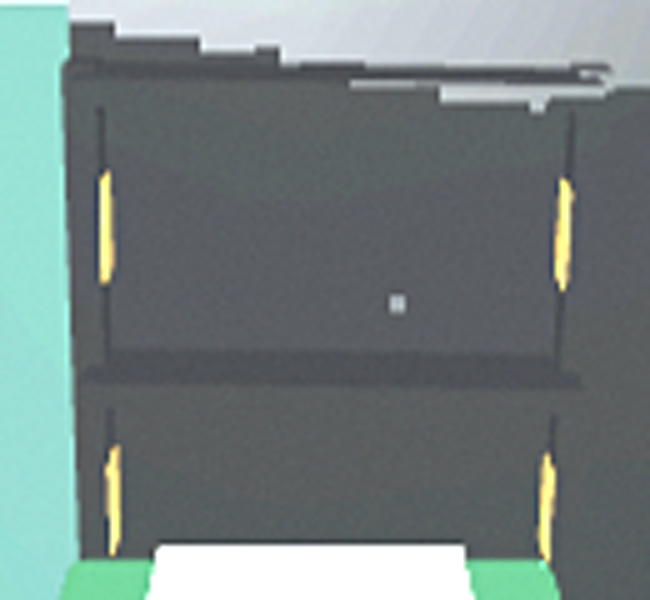

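{"op": "servo_tool", "data": {"dp": [[0.12,-0.03,0],[0,0,1.5],[0,0,1],[0,0,0]], "turn": [[-0.004,0.012,0.009],[0,0,0],[0,0,0],[0,0,0]], "fingers": [4,4,4,4]}}

```text
clock: 23.55
ee_pos: [0.5593, -0.1101, 0.0491]
tcp_rot: [[0.999, -0.047, -0.006], [-0.047, -0.999, 0.001], [-0.006, -0.001, -1.0]]
contact_force: [0.2, 0.3, -0.4]
finger_gap: 0.0473
```

```bash
python3 g.py .5645 -.1125 .028 -92.7
```

```text
t 23.55 pos [ 0.5593 -0.1101  0.0491] turn [-0.001  0.006  0.   ] dp_now [0.54 0.22 2.11] dp_after_turn [0.53 0.21 2.11] F [ 0.2  0.3 -0.4] gap 0.0473 j6 -11
```

{"op": "servo_tool", "data": {"dp": [[0.54,0.22,0],[0,0,0.4],[0,0,0.4],[0,0,0]], "turn": [[0,0.006,0],[0,0,0],[0,0,0],[0,0,0]], "fingers": [4,4,4,4]}}

```text
clock: 24.05
ee_pos: [0.5654, -0.1128, 0.0409]
tcp_rot: [[0.999, -0.047, 0.001], [-0.047, -0.999, 0.001], [0.001, -0.001, -1.0]]
contact_force: [-0.3, 0.0, -0.6]
finger_gap: 0.0469
```

```bash
python3 g.py .5645 -.1125 .028 -92.7
```

```text
t 24.05 pos [ 0.5654 -0.1128  0.0409] turn [-0.001 -0.001  0.   ] dp_now [-0.1  -0.03  1.29] dp_after_turn [-0.1  -0.03  1.29] F [-0.3  0.  -0.6] gap 0.0469 j6 -12
```

Now ease down into the pocket (pack bottom is at 33 mm, just above the divider tops).

{"op": "servo_tool", "data": {"dp": [[-0.1,-0.03,0.3],[0,0,0.3],[0,0,0.3],[0,0,0]], "turn": [[0,0,0],[0,0,0],[0,0,0],[0,0,0]], "fingers": [4,4,4,4]}}

```text
clock: 24.55
ee_pos: [0.5643, -0.1124, 0.0314]
tcp_rot: [[0.999, -0.047, 0.001], [-0.047, -0.999, 0.001], [0.001, -0.001, -1.0]]
contact_force: [0.1, -0.1, -0.3]
finger_gap: 0.0468
```

```bash
python3 g.py .5645 -.1125 .028 -92.7
```

```text
t 24.55 pos [ 0.5643 -0.1124  0.0314] turn [-0.001 -0.001  0.   ] dp_now [0.02 0.01 0.34] dp_after_turn [0.02 0.01 0.34] F [ 0.1 -0.1 -0.3] gap 0.0468 j6 -12
```

{"op": "servo_tool", "data": {"dp": [[0,0,0.25],[0,0,0.15]], "turn": [[0,0,0],[0,0,0]], "fingers": [4,4]}}

```text
clock: 24.8
ee_pos: [0.5645, -0.1125, 0.0273]
tcp_rot: [[0.999, -0.047, 0.002], [-0.047, -0.999, 0.001], [0.002, -0.001, -1.0]]
contact_force: [-3.8, -0.9, 22.3]
finger_gap: 0.0472
```

{"op": "servo_tool", "data": {"dp": [[0,0,-0.03],[0,0,0],[0,0,0],[0,0,-1],[0,0,-3],[0,0,-5],[0,0,-3],[0,0,0]], "turn": [[0,0,0],[0,0,0],[0,0,0],[0,0,0],[0,0,0],[0,0,0],[0,0,0],[0,0,0]], "fingers": [5.8,5.8,5.8,5.8,7.5,7.5,7.5,7.5]}}

```text
clock: 25.8
ee_pos: [0.5644, -0.1125, 0.1537]
tcp_rot: [[0.999, -0.047, 0.003], [-0.047, -0.999, 0.0], [0.003, -0.0, -1.0]]
contact_force: [0.4, 0.6, -0.2]
finger_gap: 0.0755
```

```bash
python3 g.py .4388 -.0986 .07 -99.5; python3 - <<'E'
from h import *
shot('wrist','w14.png')
E
```

```text
t 25.80 pos [ 0.5644 -0.1125  0.1537] turn [-0.001 -0.002  0.119] dp_now [-12.64  -0.8    8.34] dp_after_turn [-12.62   0.7    8.37] F [ 0.4  0.6 -0.2] gap 0.0755 j6 -12
```

View pics/w14.png

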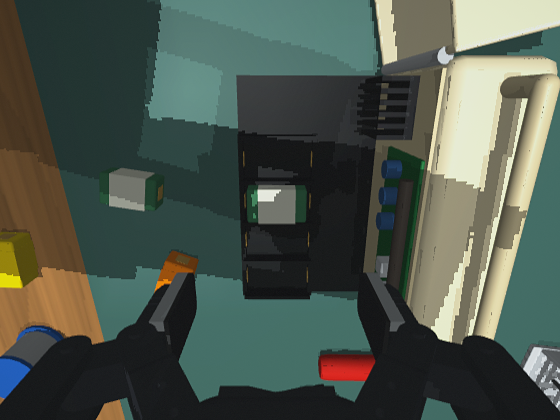

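```bash
python3 - <<'E'
from h import *
c=load('w14.png'); print(proj(c,[.4388,-.0986,.024]))
crop('w14.png',90,155,180,220,'y6.png',8);crop('w14.png',225,125,335,305,'y7.png',3.3)
E
```

```text
[126.11987156 189.95219538]
```

View pics/y6.png

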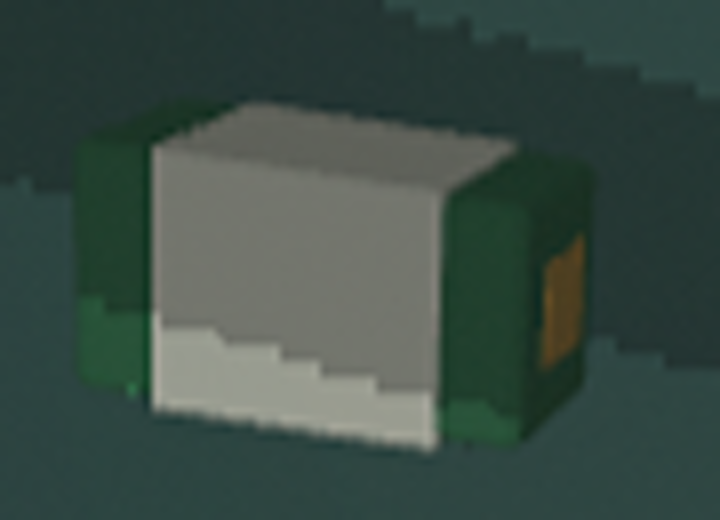

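View pics/y7.png

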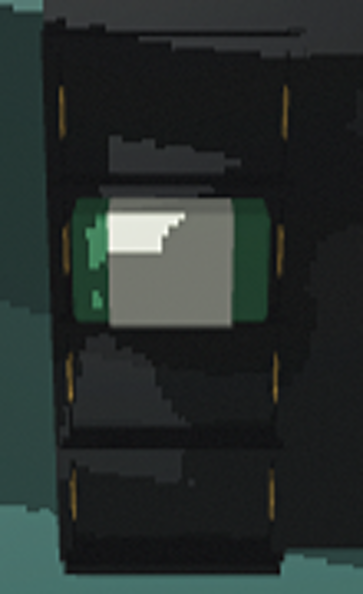

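```bash
python3 - <<'E'
from h import *
c=load('w14.png')
X=np.array([onz(c,90+x/8,155+y/8,.024) for x,y in [(78,145),(525,198),(520,442),(78,385)]]); print(X.mean(0)); l=(X[1]+X[2]-X[0]-X[3])/2; w=X[0]+X[1]-X[2]-X[3]; print(np.linalg.norm(l),np.linalg.norm(w)/2,np.degrees(np.arctan2(l[1],l[0])),np.degrees(np.arctan2(w[1],w[0]))-90)
X=np.array([onz(c,225+x/3.3,125+y/3.3,.044) for x,y in [(72,198),(270,198),(270,322),(72,322)]]);print(X.round(4),X.mean(0))
E
```

```text
[ 0.43975949 -0.10026726  0.024     ]
0.046295073710670834 0.026770911798870176 -10.1801618504135 -11.49250500461234
[[ 0.5426 -0.094   0.044 ]
 [ 0.5891 -0.0962  0.044 ]
 [ 0.5886 -0.1274  0.044 ]
 [ 0.5402 -0.1251  0.044 ]] [ 0.5651254  -0.11068669  0.044     ]
```

{"op": "servo_tool", "data": {"dp": [[-4.2,-0.3,1],[-4.2,-0.3,2],[-4.2,-0.3,2],[0,0,2],[0,0,0]], "turn": [[0,0,0],[0,0,0],[0,0,0],[0,0,0.127],[0,0,0]], "fingers": [7.5,7.5,7.5,7.5,7.5]}}

```text
clock: 26.48
ee_pos: [0.432, -0.0961, 0.0782]
tcp_rot: [[0.985, -0.175, -0.003], [-0.175, -0.985, 0.002], [-0.004, -0.001, -1.0]]
contact_force: [0.5, -1.3, 0.4]
finger_gap: 0.075
```

```bash
python3 g.py .4392 -.0994 .040 -100
```

```text
t 26.48 pos [ 0.432  -0.0961  0.0782] turn [-0.001  0.004 -0.001] dp_now [0.78 0.21 3.81] dp_after_turn [0.77 0.2  3.82] F [ 0.5 -1.3  0.4] gap 0.0750 j6 -7
```

{"op": "servo_tool", "data": {"dp": [[0.7,0.2,1],[0,0,1.5],[0,0,1.5],[0,0,0]], "turn": [[0,0.004,0],[0,0,0],[0,0,0],[0,0,0]], "fingers": [7.5,7.5,7.5,7.5]}}

```text
clock: 26.98
ee_pos: [0.4426, -0.1005, 0.037]
tcp_rot: [[0.986, -0.165, 0.004], [-0.165, -0.986, 0.0], [0.004, -0.001, -1.0]]
contact_force: [0.9, 0.3, 0.3]
finger_gap: 0.0751
```

```bash
python3 g.py .4392 -.0994 .0075 -100; python3 - <<'E'
from h import *
shot('wrist','w15.png'); crop('w15.png',150,190,410,385,'y8.png')
E
```

```text
t 26.98 pos [ 0.4426 -0.1005  0.037 ] turn [-0.001 -0.004  0.009] dp_now [-0.37 -0.04  2.95] dp_after_turn [-0.36 -0.04  2.95] F [0.9 0.3 0.3] gap 0.0751 j6 -7
```

View pics/y8.png

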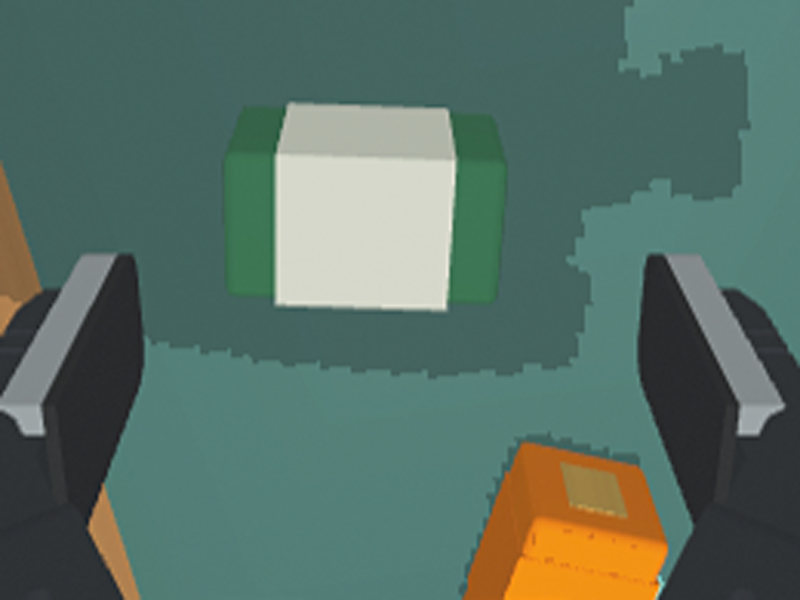

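{"op": "servo_tool", "data": {"dp": [[-0.35,-0.03,0.7],[0,0,1.2],[0,0,0.9],[0,0,0]], "turn": [[0,-0.004,0.022],[0,0,0],[0,0,0],[0,0,0]], "fingers": [7.5,7.5,7.5,7.5]}}

```text
clock: 27.52
ee_pos: [0.4405, -0.0999, 0.0085]
tcp_rot: [[0.982, -0.187, 0.003], [-0.187, -0.982, 0.0], [0.003, -0.001, -1.0]]
contact_force: [-0.3, -0.0, 0.5]
finger_gap: 0.0753
```

```bash
python3 g.py .4392 -.0994 .0075 -101
```

```text
t 27.52 pos [ 0.4405 -0.0999  0.0085] turn [-0.001 -0.003  0.004] dp_now [-0.14 -0.03  0.1 ] dp_after_turn [-0.14 -0.02  0.1 ] F [-0.3 -0.   0.5] gap 0.0753 j6 -6
```

{"op": "servo_tool", "data": {"dp": [[-0.1,0,0.1],[0,0,0],[0,0,0],[0,0,0],[0,0,0],[0,0,0],[0,0,-2],[0,0,-4],[0,0,-2],[0,0,0]], "turn": [[0,0,0],[0,0,0],[0,0,0],[0,0,0],[0,0,0],[0,0,0],[0,0,0],[0,0,0],[0,0,0],[0,0,0]], "fingers": [7.5,4,4,4,4,4,4,4,4,4]}}

```text
clock: 28.78
ee_pos: [0.4391, -0.0997, 0.0899]
tcp_rot: [[0.982, -0.187, 0.002], [-0.187, -0.982, 0.0], [0.002, -0.001, -1.0]]
contact_force: [-0.1, 0.7, -1.1]
finger_gap: 0.047
```

```bash
python3 g.py .5625 -.1480 .088 -92.7; python3 - <<'E'
from h import *
shot('wrist','w16.png'); crop('w16.png',180,210,380,360,'y9.png')
E
```

```text
t 28.77 pos [ 0.4391 -0.0997  0.0899] turn [-0.001 -0.002 -0.141] dp_now [13.03  2.44  0.22] dp_after_turn [12.55  4.24  0.19] F [-0.1  0.7 -1.1] gap 0.0470 j6 -6
```

View pics/y9.png

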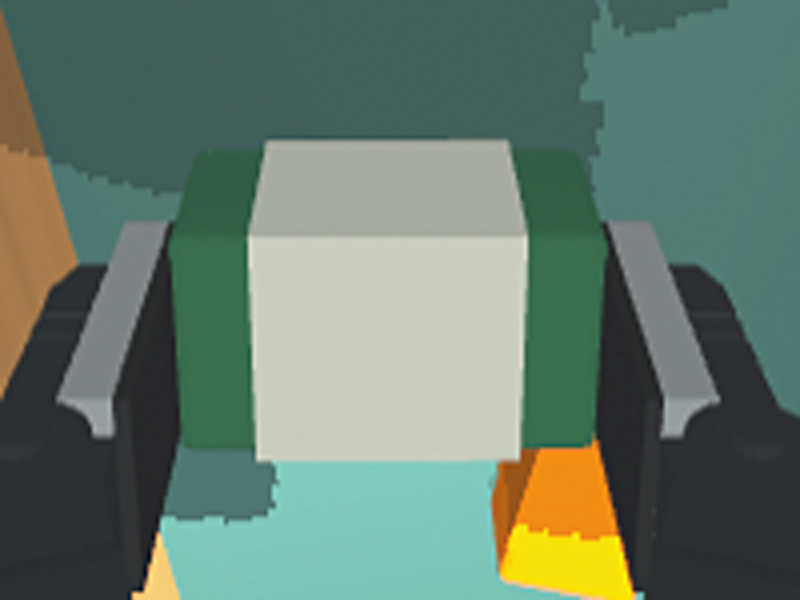

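{"op": "servo_tool", "data": {"dp": [[0,0,0],[4,1.4,0],[4,1.4,0],[3,1,0],[1.5,0.4,0],[0,0,0]], "turn": [[0,0,-0.141],[0,0,0],[0,0,0],[0,0,0],[0,0,0],[0,0,0]], "fingers": [4,4,4,4,4,4]}}

```text
clock: 29.58
ee_pos: [0.5614, -0.1472, 0.0814]
tcp_rot: [[0.999, -0.042, -0.008], [-0.042, -0.999, 0.004], [-0.008, -0.003, -1.0]]
contact_force: [-0.6, 1.0, -0.6]
finger_gap: 0.0472
```

```bash
python3 g.py .5627 -.1483 .045 -92.7
```

```text
t 29.57 pos [ 0.5614 -0.1472  0.0814] turn [-0.003  0.008  0.005] dp_now [0.17 0.12 3.64] dp_after_turn [0.14 0.11 3.64] F [-0.6  1.  -0.6] gap 0.0472 j6 -15
```

{"op": "servo_tool", "data": {"dp": [[0.15,0.1,0.5],[0,0,1],[0,0,1],[0,0,0.8],[0,0,0]], "turn": [[-0.003,0.008,0.005],[0,0,0],[0,0,0],[0,0,0],[0,0,0]], "fingers": [4,4,4,4,4]}}

```text
clock: 30.2
ee_pos: [0.559, -0.1469, 0.0441]
tcp_rot: [[0.999, -0.048, -0.004], [-0.048, -0.999, 0.001], [-0.004, -0.001, -1.0]]
contact_force: [-0.1, -0.4, -0.2]
finger_gap: 0.0471
```

```bash
python3 g.py .5627 -.1483 .0275 -92.7
```

```text
t 30.20 pos [ 0.559  -0.1469  0.0441] turn [-0.001  0.004 -0.   ] dp_now [0.38 0.12 1.66] dp_after_turn [0.37 0.12 1.66] F [-0.1 -0.4 -0.2] gap 0.0471 j6 -15
```

{"op": "servo_tool", "data": {"dp": [[0.37,0.12,0.1],[0,0,0.3],[0,0,0.1],[0,0,0]], "turn": [[0,0.004,0],[0,0,0],[0,0,0],[0,0,0]], "fingers": [4,4,4,4]}}

```text
clock: 30.7
ee_pos: [0.5636, -0.1486, 0.0395]
tcp_rot: [[0.999, -0.048, 0.002], [-0.048, -0.999, 0.001], [0.002, -0.001, -1.0]]
contact_force: [0.3, -0.2, -0.7]
finger_gap: 0.0469
```

```bash
python3 g.py .5627 -.1483 .0275 -92.7
```

```text
t 30.70 pos [ 0.5636 -0.1486  0.0395] turn [-0.001 -0.002 -0.001] dp_now [-0.09 -0.02  1.2 ] dp_after_turn [-0.09 -0.02  1.2 ] F [ 0.3 -0.2 -0.7] gap 0.0469 j6 -15
```

{"op": "servo_tool", "data": {"dp": [[-0.09,-0.02,0.2],[0,0,0.3],[0,0,0.3],[0,0,0.2],[0,0,0.1]], "turn": [[0,0,0],[0,0,0],[0,0,0],[0,0,0],[0,0,0]], "fingers": [4,4,4,4,4]}}

```text
clock: 31.32
ee_pos: [0.5626, -0.1483, 0.0278]
tcp_rot: [[0.999, -0.048, 0.002], [-0.048, -0.999, 0.001], [0.002, -0.001, -1.0]]
contact_force: [-1.1, 0.3, -0.3]
finger_gap: 0.0467
```

{"op": "servo_tool", "data": {"dp": [[0,0,0.1],[0,0,0],[0,0,0],[0,0,0],[0,0,-1],[0,0,-3],[0,0,-5],[0,0,-5],[0,0,0]], "turn": [[0,0,0],[0,0,0],[0,0,0],[0,0,0],[0,0,0],[0,0,0],[0,0,0],[0,0,0],[0,0,0]], "fingers": [4,5.8,5.8,5.8,5.8,7,7,7,7]}}

```text
clock: 32.45
ee_pos: [0.5625, -0.1485, 0.1741]
tcp_rot: [[0.999, -0.048, 0.002], [-0.048, -0.999, 0.001], [0.002, -0.001, -1.0]]
contact_force: [0.0, -0.0, -0.9]
finger_gap: 0.0698
```

```bash
python3 g.py .5439 -.3676 .2 0; python3 - <<'E'
from h import *
shot('wrist','w17.png');shot('side','s8.png'); shot('scene','sc4.png')
E
```

```text
t 32.45 pos [ 0.5625 -0.1485  0.1741] turn [ 1.000e-03 -2.000e-03 -1.618e+00] dp_now [-0.81 21.97 -2.61] dp_after_turn [-21.91  -1.86  -2.59] F [ 0.  -0.  -0.9] gap 0.0698 j6 -15
```

View pics/w17.png

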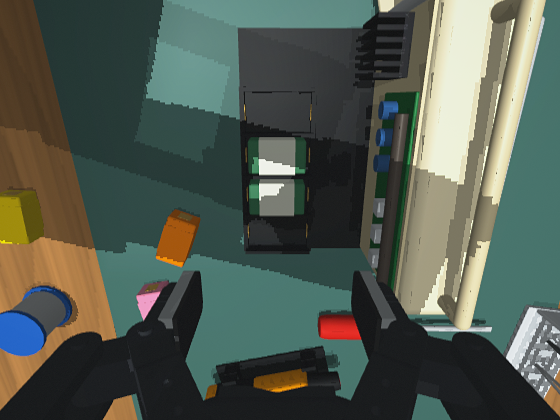

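View pics/s8.png

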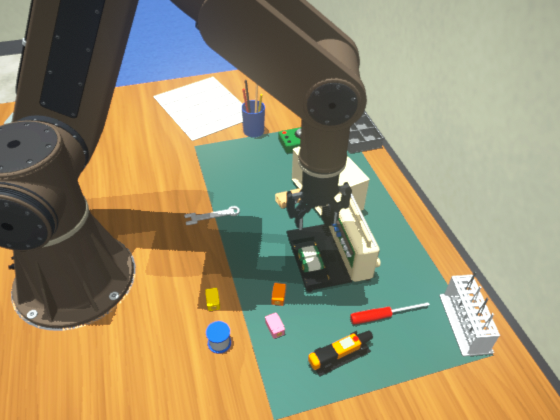

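View pics/sc4.png

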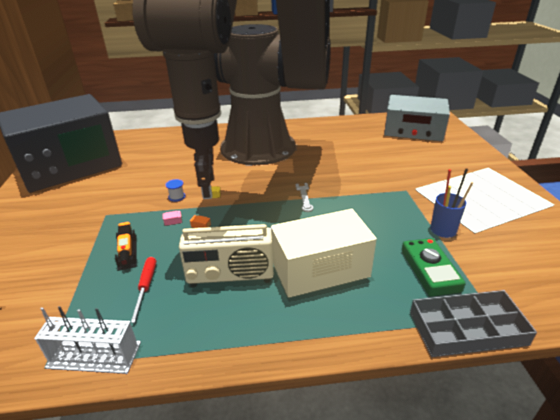

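{"op": "servo_tool", "data": {"dp": [[0,0,-2],[0,0,-2],[0,0,0],[0,0,0],[0,0,0],[0,0,0],[0,0,0],[0,0,0],[0,0,0],[0,0,0],[-4.5,-1.2,0],[-4.5,-1.2,0],[-4.5,-1.2,0],[-4.5,-1.2,0],[0,0,0]], "turn": [[0,0,-0.175],[0,0,-0.175],[0,0,-0.175],[0,0,-0.175],[0,0,-0.175],[0,0,-0.175],[0,0,-0.175],[0,0,-0.175],[0,0,-0.175],[0,0,-0.175],[0,0,0],[0,0,0],[0,0,0],[0,0,0],[0,0,0]], "fingers": [7,7,7,7,7,7,7,7,7,7,7,7,7,7,7]}}

```text
clock: 34.48
ee_pos: [0.5347, -0.3339, 0.185]
tcp_rot: [[-0.191, 0.981, -0.042], [0.981, 0.192, 0.018], [0.026, -0.038, -0.999]]
contact_force: [-0.6, 1.2, 0.1]
finger_gap: 0.0703
```

```bash
python3 g.py .5439 -.3676 .1 8; python3 - <<'E'
from h import *
shot('wrist','w18.png')
E
```

```text
t 34.48 pos [ 0.5347 -0.3339  0.185 ] turn [-0.039 -0.025  0.054] dp_now [-3.7   0.58  8.4 ] dp_after_turn [-3.47  0.45  8.5 ] F [-0.6  1.2  0.1] gap 0.0703 j6 -135
```

View pics/w18.png

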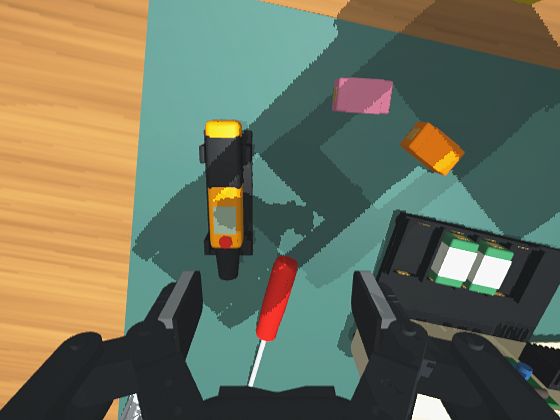

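```bash
python3 - <<'E'
from h import *
crop('w18.png',180,105,310,295,'z1.png',3.157)
E
```

```text
(no output)
```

View pics/z1.png

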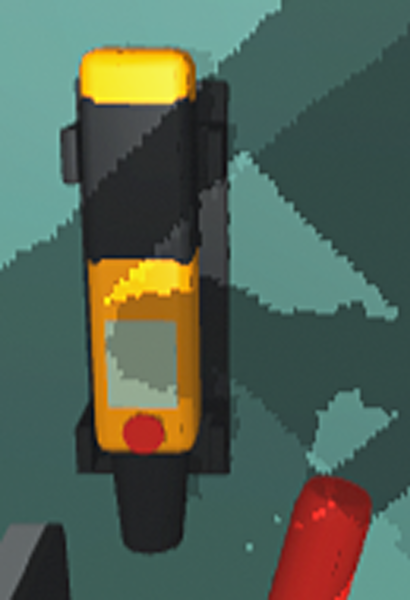

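```bash
python3 - <<'E'
from h import *
np.set_printoptions(precision=4,suppress=True)
c=load('w18.png'); f=lambda x,y:(180+x/3.157,105+y/3.157)
P=lambda x,y,z:onz(c,*f(x,y),z)
print('tail top',P(137,52,.044),'nose',P(151,550,.031))
a,b=P(137,150,.044),P(140.5,400,.044); print(a,b,np.degrees(np.arctan2(*(b-a)[[1,0]])))
a,b=P(80,150,.044),P(91,400,.044);print('Ledge',np.degrees(np.arctan2(*(b-a)[[1,0]])));print('width',np.linalg.norm(P(80,150,.044)-P(194,150,.044)))
t,n=P(137,52,.044),P(151,550,.031);d=(n-t)[:2];print('len',np.linalg.norm(d),'yaw',np.degrees(np.arctan2(d[1],d[0])),'mid',(t+n)[:2]/2)
print('base right edge',P(229,82,.004),P(229,472,.004), 'cheeks L',P(62,155,.03),P(80,445,.03))
a,b=P(229,82,.004),P(229,472,.004);print(np.degrees(np.arctan2(*(b-a)[[1,0]])), np.linalg.norm(b-a))
print('sd',P(340,480,.02))
E
```

```text
tail top [ 0.4741 -0.3881  0.044 ] nose [ 0.6243 -0.3631  0.031 ]
[ 0.4993 -0.3843  0.044 ] [ 0.5699 -0.3729  0.044 ] 9.227600784888669
Ledge 10.052742661263244
width 0.030483061851189187
len 0.15220054790289042 yaw 9.45677089084491 mid [ 0.5492 -0.3756]
base right edge [ 0.4798 -0.3645  0.004 ] [ 0.6057 -0.3426  0.004 ] cheeks L [ 0.5067 -0.4063  0.03  ] [ 0.5933 -0.3898  0.03  ]
9.874388234208 0.1278350227272562
sd [ 0.5948 -0.3076  0.02  ]
```

{"op": "servo_tool", "data": {"dp": [[0,0,0],[0,0,0]], "turn": [[-0.039,-0.025,0.026],[0,0,0]], "fingers": [6,6]}}

```text
clock: 34.78
ee_pos: [0.5336, -0.3298, 0.1826]
tcp_rot: [[-0.167, 0.986, -0.003], [0.986, 0.167, 0.004], [0.004, -0.002, -1.0]]
contact_force: [0.4, 0.4, -0.0]
finger_gap: 0.0601
```

```bash
python3 g.py .548 -.3758 .075 9.6
```

```text
t 34.77 pos [ 0.5336 -0.3298  0.1826] turn [-0.002 -0.004  0.   ] dp_now [-4.82  0.67 10.74] dp_after_turn [-4.77  0.65 10.76] F [ 0.4  0.4 -0. ] gap 0.0601 j6 -134
```

{"op": "servo_tool", "data": {"dp": [[-2.4,0.35,3.5],[-2.4,0.35,3.5],[0,0,3.5],[0,0,0]], "turn": [[-0.002,-0.004,0],[0,0,0],[0,0,0],[0,0,0]], "fingers": [6,6,6,6]}}

```text
clock: 35.28
ee_pos: [0.55, -0.3729, 0.0743]
tcp_rot: [[-0.174, 0.985, -0.004], [0.985, 0.174, 0.003], [0.004, -0.003, -1.0]]
contact_force: [-0.1, 0.5, 0.8]
finger_gap: 0.06
```

```bash
python3 g.py .548 -.3758 .013 9.6; python3 - <<'E'
from h import *
shot('wrist','w19.png'); c=load('w19.png'); print(proj(c,[.548,-.3758,.044]),proj(c,[.622,-.3633,.031]))
E
```

```text
t 35.27 pos [ 0.55   -0.3729  0.0743] turn [-0.003 -0.004  0.007] dp_now [-0.27 -0.23  6.13] dp_after_turn [-0.25 -0.25  6.13] F [-0.1  0.5  0.8] gap 0.0600 j6 -137
[274.1515289  248.94461402] [273.61528891 341.28005909]
```

View pics/w19.png

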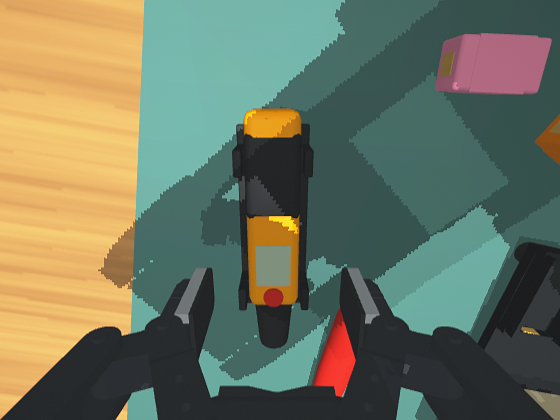

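{"op": "servo_tool", "data": {"dp": [[-0.25,-0.1,1.5],[0,0,2],[0,0,1.5],[0,0,0.8],[0,0,0]], "turn": [[-0.003,-0.004,0.006],[0,0,0],[0,0,0],[0,0,0],[0,0,0]], "fingers": [6,6,6,6,6]}}

```text
clock: 35.95
ee_pos: [0.5524, -0.3767, 0.0175]
tcp_rot: [[-0.169, 0.986, 0.005], [0.986, 0.169, -0.005], [-0.005, 0.004, -1.0]]
contact_force: [-0.1, 0.2, -0.3]
finger_gap: 0.0598
```

```bash
python3 g.py .549 -.3758 .013 9.6; python3 - <<'E'
from h import *
shot('wrist','w20.png')
E
```

```text
t 35.95 pos [ 0.5524 -0.3767  0.0175] turn [0.004 0.005 0.002] dp_now [ 0.15 -0.32  0.44] dp_after_turn [ 0.15 -0.32  0.45] F [-0.1  0.2 -0.3] gap 0.0598 j6 -137
```

View pics/w20.png

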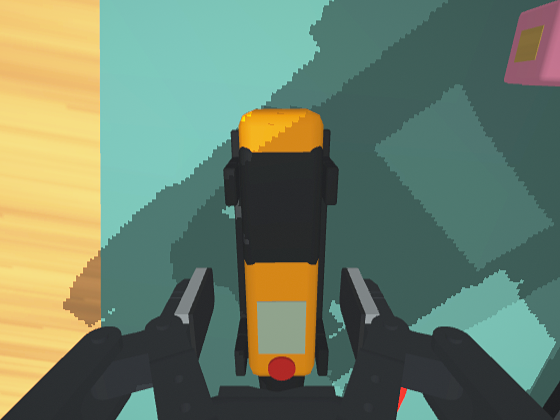

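{"op": "servo_tool", "data": {"dp": [[0.15,-0.3,0.3],[0,0,0],[0,0,0],[0,0,0],[0,0,0],[0,0,0],[0,0,0],[0,0,0]], "turn": [[0.004,0.005,0.002],[0,0,0],[0,0,0],[0,0,0],[0,0,0],[0,0,0],[0,0,0],[0,0,0]], "fingers": [6,6,2,2,2,2,2,2], "force": 50}}

```text
clock: 37.0
ee_pos: [0.5498, -0.3764, 0.0162]
tcp_rot: [[-0.167, 0.986, 0.002], [0.986, 0.167, -0.001], [-0.002, 0.002, -1.0]]
contact_force: [0.2, 0.1, -2.2]
finger_gap: 0.0295
```

```bash
python3 g.py .549 -.3758 .013 9.6; python3 - <<'E'
from h import *
shot('wrist','w21.png'); print(ctrl.sense()['tcp_rot'])
E
```

```text
t 37.00 pos [ 0.5498 -0.3764  0.0162] turn [ 0.002  0.002 -0.   ] dp_now [ 0.07 -0.07  0.32] dp_after_turn [ 0.07 -0.07  0.32] F [ 0.2  0.1 -2.2] gap 0.0295 j6 -137
[[-0.16662559  0.98601851  0.00184577]
 [ 0.9860187   0.16662835 -0.00145784]
 [-0.00174502  0.00157705 -0.99999723]]
```

View pics/w21.png

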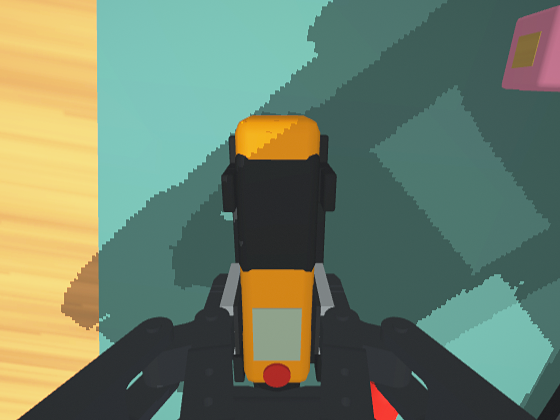

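{"op": "servo_tool", "data": {"dp": [[0,0,-0.8],[0,0,-1.5],[0,0,-3],[0,0,-4],[0,0,-4],[0,0,0]], "turn": [[0,0,0],[0,0,0],[0,0,0],[0,0,0],[0,0,0],[0,0,0]], "fingers": [2,2,2,2,2,2]}}

```text
clock: 37.8
ee_pos: [0.55, -0.3765, 0.1583]
tcp_rot: [[-0.167, 0.986, 0.004], [0.986, 0.167, -0.003], [-0.004, 0.003, -1.0]]
contact_force: [-0.4, -0.3, -2.2]
finger_gap: 0.0291
```

```bash
python3 g.py .441 -.03 .16 -2.7; python3 - <<'E'
from h import *
shot('wrist','w22.png')
crop('w14.png',340,60,440,150,'z2.png',6)
crop('s7.png',315,195,355,235,'z3.png',14)
E
```

```text
t 37.80 pos [ 0.55   -0.3765  0.1583] turn [0.004 0.003 0.215] dp_now [35.98 -4.97 -0.32] dp_after_turn [ 34.1  -12.52  -0.17] F [-0.4 -0.3 -2.2] gap 0.0291 j6 -137
```

View pics/w22.png

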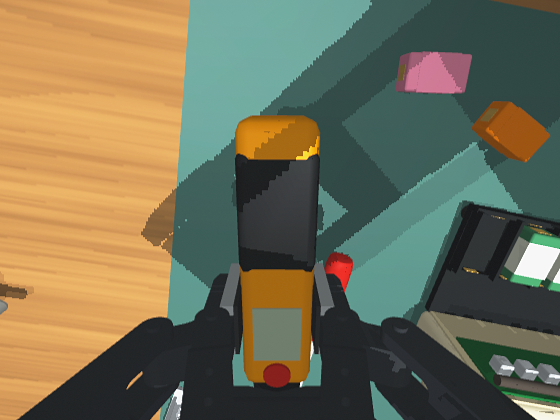

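View pics/z2.png

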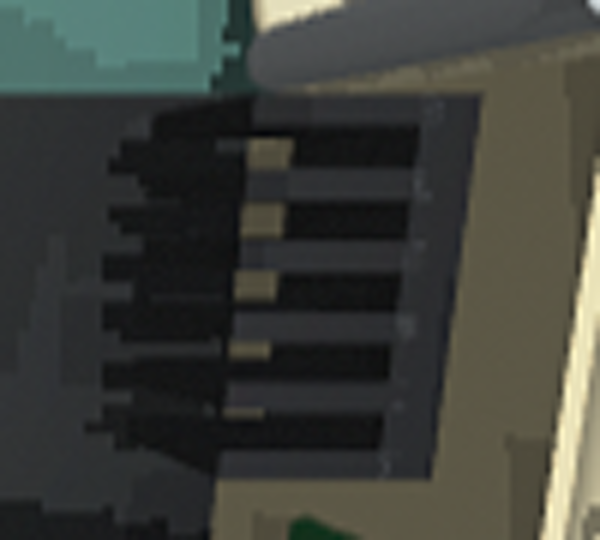

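View pics/z3.png

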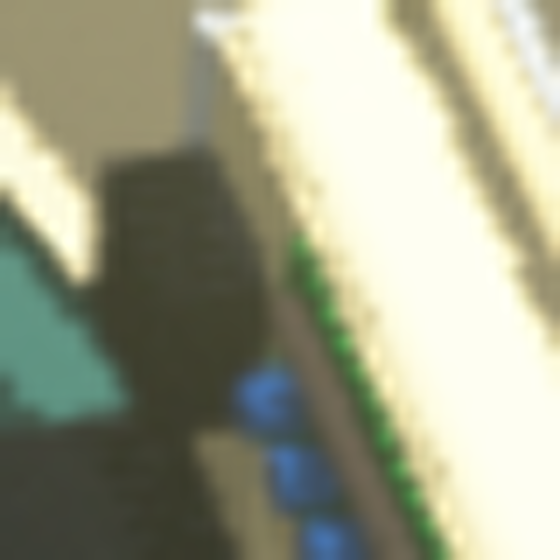

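```bash
python3 - <<'E'
from h import *
c=load('w14.png')
a=onz(c,381.7,76.2,.093);b=onz(c,375.8,139.2,.093);print(a,b,np.linalg.norm(a-b),(a+b)/2)
# side: top-left corner of sink front top (105,165)/14
c=load('s7.png'); print(onz(c,315+105/14,195+170/14,.093),onz(c,315+200/14,195+430/14,.055))
E
```

```text
[ 0.62819648 -0.02196761  0.093     ] [ 0.62665418 -0.05690317  0.093     ] 0.03496959219018958 [ 0.62742533 -0.03943539  0.093     ]
[ 0.63030457 -0.02379143  0.093     ] [ 0.63960546 -0.05683616  0.055     ]
```

{"op": "servo_tool", "data": {"dp": [[0,-1.5,0],[0,-1.5,0],[4.2,-1.3,0],[4.2,-1.3,0],[4.2,-1.3,0],[4.2,-1.3,0],[4.2,-1.3,0],[4.2,-1.3,0],[4.2,-1.3,0],[4.2,-1.3,0],[0,0,0]], "turn": [[0.004,0.003,0.107],[0,0,0.107],[0,0,0],[0,0,0],[0,0,0],[0,0,0],[0,0,0],[0,0,0],[0,0,0],[0,0,0],[0,0,0]], "fingers": [2,2,2,2,2,2,2,2,2,2,2]}}

```text
clock: 39.22
ee_pos: [0.4233, -0.0264, 0.1523]
tcp_rot: [[0.056, 0.998, -0.013], [0.998, -0.056, 0.006], [0.005, -0.013, -1.0]]
contact_force: [0.4, -1.0, -1.9]
finger_gap: 0.0296
```

```bash
python3 g.py .4377 -.030 .0592 -2.7
```

```text
t 39.23 pos [ 0.4233 -0.0264  0.1523] turn [-0.013 -0.005 -0.009] dp_now [-0.33  1.58  9.29] dp_after_turn [-0.29  1.46  9.31] F [ 0.4 -1.  -1.9] gap 0.0296 j6 -95
```

{"op": "servo_tool", "data": {"dp": [[-0.3,1.4,0.5],[0,0,2],[0,0,3],[0,0,2.5],[0,0,1],[0,0,0]], "turn": [[-0.013,-0.005,-0.009],[0,0,0],[0,0,0],[0,0,0],[0,0,0],[0,0,0]], "fingers": [2,2,2,2,2,2]}}

```text
clock: 39.98
ee_pos: [0.4434, -0.0353, 0.0577]
tcp_rot: [[0.048, 0.999, 0.005], [0.999, -0.048, -0.002], [-0.002, 0.005, -1.0]]
contact_force: [0.1, -0.1, -0.9]
finger_gap: 0.0293
```

```bash
python3 g.py .4377 -.030 .0592 -2.7; python3 - <<'E'
from h import *
shot('wrist','w23.png');shot('side','s9.png')
print(ctrl.sense()['tcp_rot'])
crop('s9.png',200,150,400,300,'z4.png')
E
```

```text
t 39.98 pos [ 0.4434 -0.0353  0.0577] turn [ 0.005  0.002 -0.001] dp_now [ 0.5  -0.6  -0.16] dp_after_turn [ 0.51 -0.6  -0.15] F [ 0.1 -0.1 -0.9] gap 0.0293 j6 -95
[[ 0.04826725  0.99881218  0.00667051]
 [ 0.99883261 -0.04825324 -0.00224643]
 [-0.00192189  0.00677116 -0.99997523]]
```

View pics/w23.png

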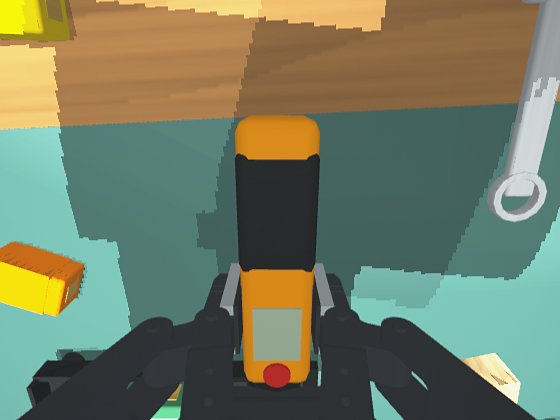

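View pics/z4.png

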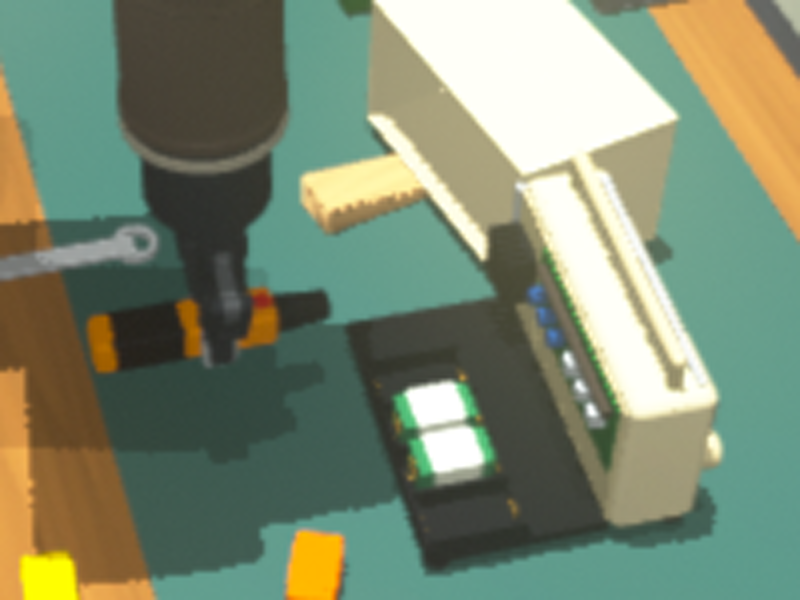

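{"op": "servo_tool", "data": {"dp": [[0.5,-0.4,-0.15],[0,0,0],[0,0,0]], "turn": [[0.006,0.002,0],[0,0,0],[0,0,0]], "fingers": [2,2,2]}}

```text
clock: 40.45
ee_pos: [0.441, -0.0297, 0.0619]
tcp_rot: [[0.048, 0.999, 0.004], [0.999, -0.048, -0.0], [-0.0, 0.004, -1.0]]
contact_force: [0.7, -0.6, -1.6]
finger_gap: 0.0291
```

```bash
python3 g.py .4377 -.030 .0592 -2.7; python3 - <<'E'
from h import *
shot('side','s10.png');R=np.array(ctrl.sense()['tcp_rot']);p=ctrl.sense()['ee_pos']
h=np.array([.6275,-.039,.074]); n=p+R@np.array([0,.075,-.0148]); d=h-n; print('nose',n,'dist',np.linalg.norm(d)); t=(h[0]-n[0])/R[0,1]; print('hit',n+t*R[:,1]); c=load('s10.png');print(proj(c,n),proj(c,h))
crop('s10.png',200,150,400,300,'z5.png')
E
```

```text
t 40.45 pos [ 0.441  -0.0297  0.0619] turn [ 0.004  0.    -0.001] dp_now [-0.05 -0.33  0.27] dp_after_turn [-0.04 -0.33  0.27] F [ 0.7 -0.6 -1.6] gap 0.0291 j6 -95
nose [ 0.51576925 -0.03328335  0.07686143] dist 0.11191348812558785
hit [ 0.6275     -0.03865174  0.07724229]
[280.38590285 223.24776643] [322.97715039 216.68103539]
```

View pics/z5.png

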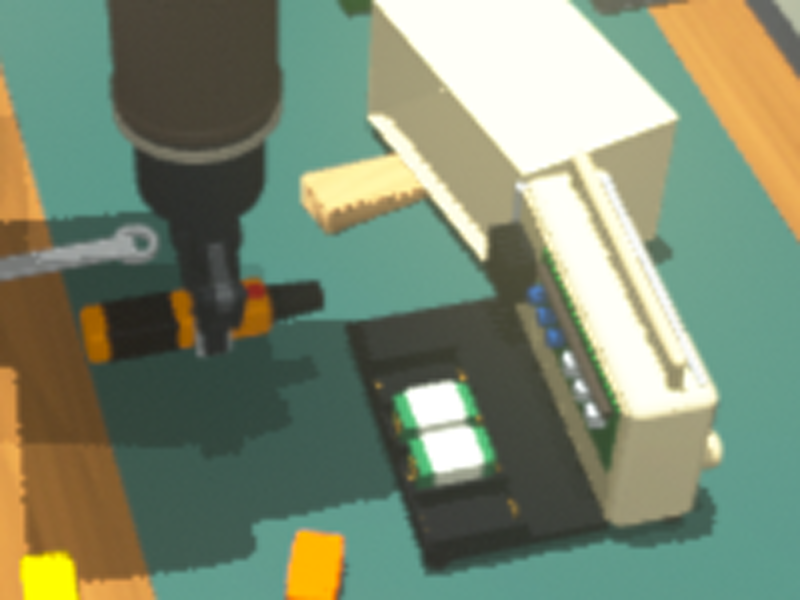

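{"op": "servo_tool", "data": {"dp": [[0,-0.5,0.25],[0,0,0],[0,0,0]], "turn": [[0.003,0,0],[0,0,0],[0,0,0]], "fingers": [2,2,2]}}

```text
clock: 40.88
ee_pos: [0.4355, -0.0294, 0.0592]
tcp_rot: [[0.048, 0.999, 0.0], [0.999, -0.048, -0.0], [-0.0, 0.0, -1.0]]
contact_force: [0.0, 0.3, -1.6]
finger_gap: 0.0291
```

{"op": "servo_tool", "data": {"dp": [[0,0,0],[0,0,0],[0,0,0],[0,0,0],[0,0,0],[0,0,0],[0,0,0],[0,0,0],[0,0,0],[0,0,0],[0,0,0],[0,0,0],[0,0,0],[0,0,0],[0,0,0],[0,0,0],[0,0,0],[0,0,0],[0,0,0],[0,0,0]], "turn": [[0,0,0],[0,0,0],[0,0,0],[0,0,0],[0,0,0],[0,0,0],[0,0,0],[0,0,0],[0,0,0],[0,0,0],[0,0,0],[0,0,0],[0,0,0],[0,0,0],[0,0,0],[0,0,0],[0,0,0],[0,0,0],[0,0,0],[0,0,0]], "fingers": [2,2,2,2,2,2,2,2,2,2,2,2,2,2,2,2,2,2,2,2]}}

```text
clock: 43.38
ee_pos: [0.4357, -0.0295, 0.0592]
tcp_rot: [[0.048, 0.999, 0.0], [0.999, -0.048, -0.0], [-0.0, 0.0, -1.0]]
contact_force: [-0.0, 0.3, 0.6]
finger_gap: 0.0294
```

```bash
python3 g.py .4377 -.030 .0592 -2.7; python3 - <<'E'
from h import *
R=np.array(ctrl.sense()['tcp_rot']);p=ctrl.sense()['ee_pos']
h=np.array([.6275,-.039,.074]); n=p+R@np.array([0,.075,-.0148]); d=h-n; print('nose',n,'dist',np.linalg.norm(d)); t=(h[0]-n[0])/R[0,1]; print('hit',n+t*R[:,1])
E
```

```text
t 43.38 pos [ 0.4357 -0.0295  0.0592] turn [ 0.     0.    -0.001] dp_now [-0.04  0.2  -0.  ] dp_after_turn [-0.04  0.2  -0.  ] F [-0.   0.3  0.6] gap 0.0294 j6 -95
nose [ 0.51060687 -0.03307339  0.07401328] dist 0.11704327404954244
hit [ 0.6275     -0.03868233  0.07406618]
```

{"op": "servo_tool", "data": {"dp": [[0,0,-2],[0,0,-4],[0,0,-4],[-4.2,1,0],[-4.2,1,0],[-4.2,1,0],[-4.2,1,0],[-4.2,1,0],[-4.2,1,0],[-4.2,1,0],[-4.2,1,0],[0,0,0]], "turn": [[0,0,0],[0,0,0],[0,0,0],[0,0,0],[0,0,0],[0,0,0],[0,0,0],[0,0,0],[0,0,0],[0,0,0],[0,0,0],[0,0,0]], "fingers": [2,2,2,2,2,2,2,2,2,2,2,2]}}

```text
clock: 44.88
ee_pos: [0.5007, -0.3798, 0.1624]
tcp_rot: [[0.046, 0.999, 0.001], [0.999, -0.046, -0.001], [-0.001, 0.001, -1.0]]
contact_force: [-1.0, 0.5, -1.8]
finger_gap: 0.0294
```

```bash
python3 g.py .5498 -.3764 .12 9.6
```

```text
t 44.88 pos [ 0.5007 -0.3798  0.1624] turn [ 0.001  0.001 -0.213] dp_now [0.57 4.88 4.24] dp_after_turn [-0.48  4.89  4.24] F [-1.   0.5 -1.8] gap 0.0294 j6 -127
```

{"op": "servo_tool", "data": {"dp": [[0,0,0],[0,0,0],[-0.25,2.45,2],[-0.25,2.45,2.2],[0,0,0]], "turn": [[0,0,-0.107],[0,0,-0.107],[0,0,0],[0,0,0],[0,0,0]], "fingers": [2,2,2,2,2]}}

```text
clock: 45.5
ee_pos: [0.5492, -0.3736, 0.1184]
tcp_rot: [[-0.174, 0.985, -0.002], [0.985, 0.174, 0.002], [0.002, -0.002, -1.0]]
contact_force: [-0.4, -0.0, -1.0]
finger_gap: 0.0292
```

```bash
python3 g.py .5498 -.3764 .05 9.6
```

```text
t 45.50 pos [ 0.5492 -0.3736  0.1184] turn [-0.002 -0.002  0.007] dp_now [-0.3   0.02  6.84] dp_after_turn [-0.29  0.01  6.84] F [-0.4 -0.  -1. ] gap 0.0292 j6 -137
```

{"op": "servo_tool", "data": {"dp": [[-0.3,0,1],[0,0,1.5],[0,0,1.5],[0,0,1.5],[0,0,1],[0,0,0]], "turn": [[-0.002,-0.002,0.007],[0,0,0],[0,0,0],[0,0,0],[0,0,0],[0,0,0]], "fingers": [2,2,2,2,2,2]}}

```text
clock: 46.25
ee_pos: [0.5475, -0.3762, 0.0493]
tcp_rot: [[-0.166, 0.986, -0.001], [0.986, 0.166, 0.001], [0.001, -0.001, -1.0]]
contact_force: [0.3, -0.8, -1.6]
finger_gap: 0.0291
```

```bash
python3 g.py .5498 -.3764 .0162 9.6;python3 - <<'E'
from h import *
shot('wrist','w24.png')
E
```

```text
t 46.25 pos [ 0.5475 -0.3762  0.0493] turn [-0.001 -0.001 -0.001] dp_now [-0.06  0.23  3.31] dp_after_turn [-0.06  0.23  3.31] F [ 0.3 -0.8 -1.6] gap 0.0291 j6 -137
```

View pics/w24.png

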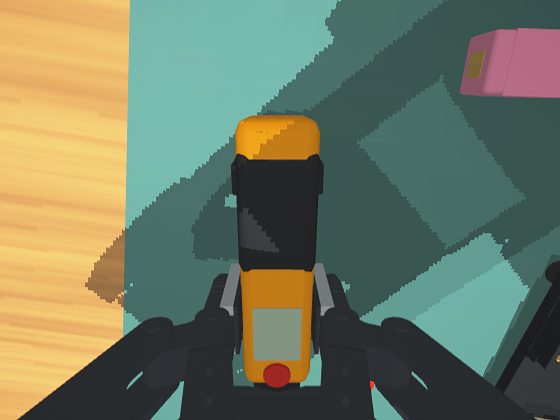

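Lined up with the saddles; lower gently.

{"op": "servo_tool", "data": {"dp": [[-0.06,0.2,0.3],[0,0,0.7],[0,0,0.7],[0,0,0.5],[0,0,0]], "turn": [[0,0,0],[0,0,0],[0,0,0],[0,0,0],[0,0,0]], "fingers": [2,2,2,2,2]}}

```text
clock: 46.92
ee_pos: [0.5506, -0.3771, 0.0273]
tcp_rot: [[-0.166, 0.986, 0.001], [0.986, 0.166, -0.001], [-0.001, 0.001, -1.0]]
contact_force: [1.0, 0.4, -1.6]
finger_gap: 0.0291
```

```bash
python3 g.py .5498 -.3764 .0162 9.6
```

```text
t 46.92 pos [ 0.5506 -0.3771  0.0273] turn [ 0.001  0.001 -0.001] dp_now [ 0.08 -0.07  1.11] dp_after_turn [ 0.08 -0.07  1.11] F [ 1.   0.4 -1.6] gap 0.0291 j6 -137
```

{"op": "servo_tool", "data": {"dp": [[0.08,-0.07,0.3],[0,0,0.3],[0,0,0.3],[0,0,0.15],[0,0,0]], "turn": [[0,0,0],[0,0,0],[0,0,0],[0,0,0],[0,0,0]], "fingers": [2,2,2,2,2]}}

```text
clock: 47.55
ee_pos: [0.5499, -0.3765, 0.0163]
tcp_rot: [[-0.166, 0.986, 0.001], [0.986, 0.166, -0.001], [-0.001, 0.001, -1.0]]
contact_force: [0.5, 0.4, -0.5]
finger_gap: 0.029
```

Same pose as at the pick-up. Release and rise, then inspect.

{"op": "servo_tool", "data": {"dp": [[0,0,0.05],[0,0,0],[0,0,0],[0,0,0],[0,0,0],[0,0,-1],[0,0,-3],[0,0,-4],[0,0,-5],[0,0,-5],[3,-2,0],[0,0,0]], "turn": [[0,0,0],[0,0,0],[0,0,0],[0,0,0],[0,0,0],[0,0,0],[0,0,0],[0,0,0],[0,0,0],[0,0,0],[0,0,0],[0,0,0]], "fingers": [2,4,6,6,6,6,6,6,6,6,6,6]}}

```text
clock: 49.05
ee_pos: [0.5247, -0.3497, 0.2063]
tcp_rot: [[-0.166, 0.986, 0.004], [0.986, 0.166, -0.003], [-0.003, 0.003, -1.0]]
contact_force: [0.2, -0.3, 1.1]
finger_gap: 0.0603
```

```bash
python3 g.py .47 0 .3 0;python3 - <<'E'
from h import *
shot('wrist','w25.png');shot('side','s11.png')
E
```

```text
t 49.05 pos [ 0.5247 -0.3497  0.2063] turn [0.004 0.003 0.166] dp_now [35.36  0.43 -9.48] dp_after_turn [34.97 -5.47 -9.37] F [ 0.2 -0.3  1.1] gap 0.0603 j6 -136
```

View pics/w25.png

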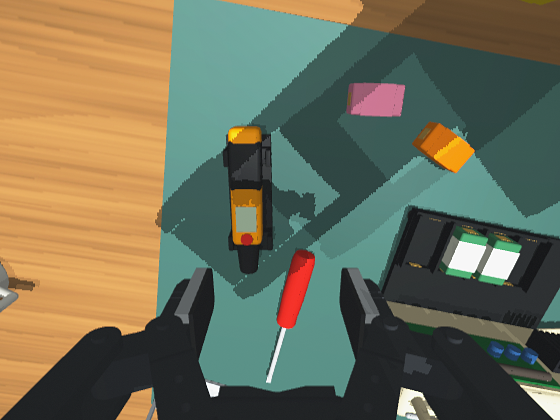

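View pics/s11.png

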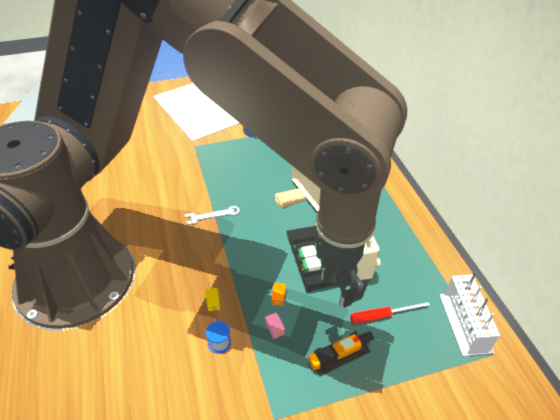

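{"op": "servo_tool", "data": {"dp": [[0,-1,-3],[0,-1,-3],[4.2,-0.6,-0.5],[4.2,-0.6,-0.5],[4.2,-0.6,-0.5],[4.2,-0.6,-0.5],[4.2,-0.6,-0.5],[4.2,-0.6,-0.5],[4.2,-0.6,0],[4.2,-0.6,0],[4.2,-0.6,0],[0,0,0]], "turn": [[0,0,0.083],[0,0,0.083],[0,0,0],[0,0,0],[0,0,0],[0,0,0],[0,0,0],[0,0,0],[0,0,0],[0,0,0],[0,0,0],[0,0,0]], "fingers": [8.5,8.5,8.5,8.5,8.5,8.5,8.5,8.5,8.5,8.5,8.5,8.5]}}

```text
clock: 50.65
ee_pos: [0.4583, 0.0316, 0.296]
tcp_rot: [[0.009, 1.0, 0.006], [1.0, -0.009, -0.004], [-0.004, 0.006, -1.0]]
contact_force: [0.3, 0.2, 0.9]
finger_gap: 0.0849
```

```bash
python3 - <<'E'
from h import *
s=ctrl.sense();print(s['clock'],s['ee_pos'],s['contact_force'])
shot('wrist','w26.png');shot('side','s12.png');shot('scene','sc5.png')
E
```

```text
50.65 [0.45825406 0.03162259 0.29602527] [0.31455021 0.15410252 0.94615713]
```

View pics/w26.png

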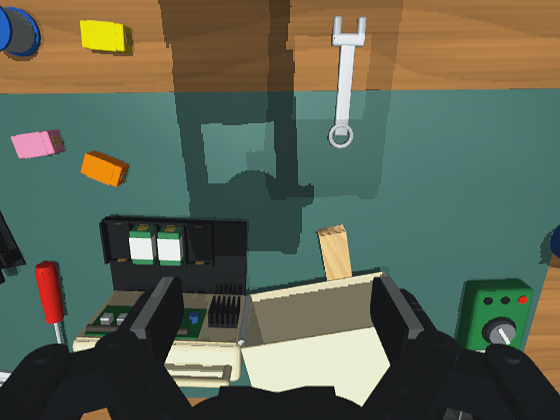

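View pics/s12.png

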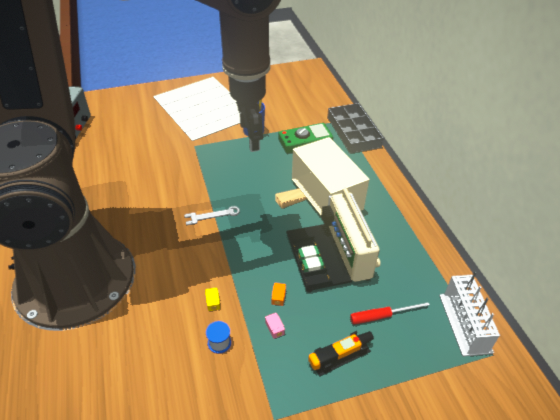

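View pics/sc5.png

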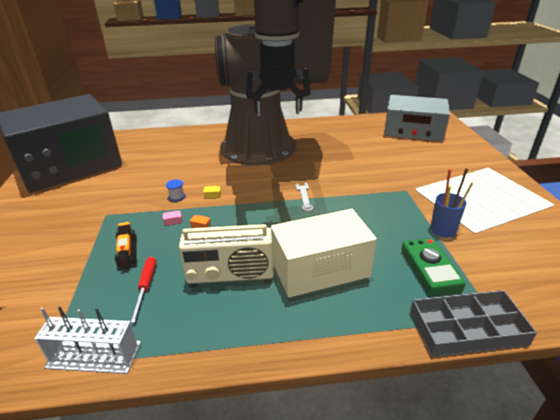

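```bash
python3 - <<'E'
from h import *
crop('w26.png',230,215,400,335,'q1.png',4.7); crop('w26.png',95,210,255,300,'q2.png',5)
E
python3 lift.py s7.png s12.png
```

```text
px/mm [-0.03513813  0.28574417]
(345, 170, 372, 215) [('s7.png', (np.float64(3.9679561042523983), np.float64(0.10000000000000187))), ('s12.png', (np.float64(4.005706447187928), np.float64(0.10000000000000187)))]
(335, 150, 372, 190) [('s7.png', (np.float64(4.35637387387386), np.float64(0.30000000000000204))), ('s12.png', (np.float64(4.5018693693693645), np.float64(0.30000000000000204)))]
```

View pics/q1.png

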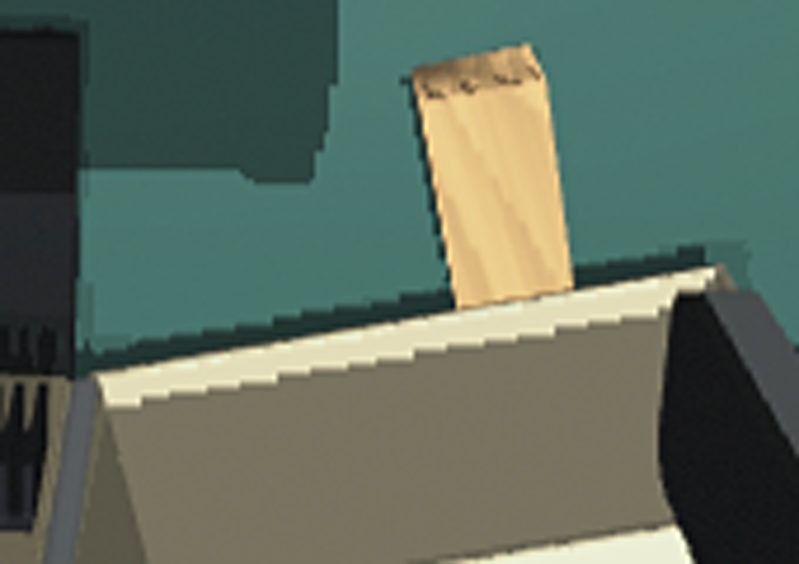

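View pics/q2.png

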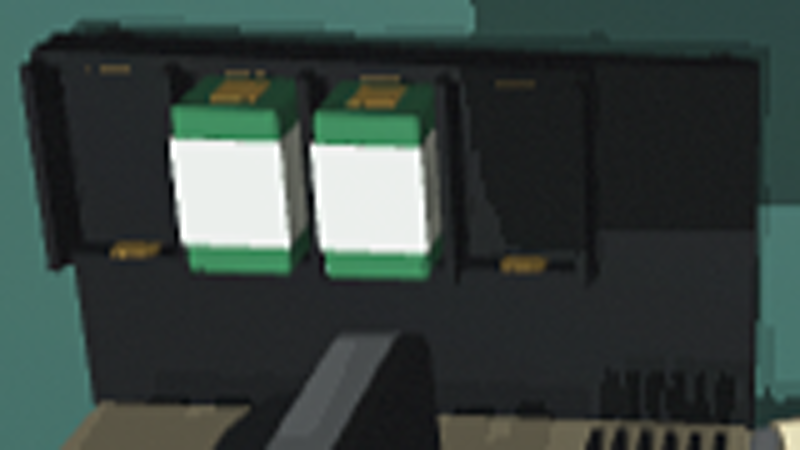

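```bash
python3 - <<'E'
from h import *
c=load('w26.png'); f=lambda x,y:(230+x/4.7,215+y/4.7)
a,b=onz(c,*f(95,377),.015),onz(c,*f(718,267),.015);print('rim',a,b,np.degrees(np.arctan2(*(b-a)[[1,0]])))
t=(onz(c,*f(422,97),.028)+onz(c,*f(547,78),.028))/2; t0=(onz(c,*f(413,80),.0)+onz(c,*f(527,46),.0))/2; r=onz(c,*f(516,299),.0145)
print(t,t0,r,140-1000*np.linalg.norm((t-r)[:2]),140-1000*np.linalg.norm((t0-r)[:2]))
g=lambda x,y:(95+x/5,210+y/5)
for q in ([(172,105),(280,112),(292,272),(188,272)],[(314,112),(420,118),(430,278),(326,276)]): print(np.mean([onz(c,*g(*p),.044) for p in q],0))
E
```

```text
rim [ 0.65367154 -0.01119003  0.015     ] [0.61571866 0.18036475 0.015     ] 101.20690994032884
[0.55004266 0.10394804 0.028     ] [0.55413365 0.10412661 0.        ] [0.62679781 0.11948224 0.0145    ] 61.68866625182049 65.73105220164446
[ 0.56228226 -0.14751565  0.044     ]
[ 0.56417631 -0.11125708  0.044     ]
```

```bash
python3 -c "
from station import ctrl
print(ctrl.close_job())"
```

```text
the job is handed in; nothing more can be done
None
```

The job is handed in at about 51 s of the 210 s allowed, with every step done in the order you asked. No verdict comes back, so what follows is from my own last checks.

- **Flap:** it was pushed round until it met its stop. The final picture puts its rim at about 2.90 rad.
- **Wedge:** it was tapped in thin end first at the flap edge. Pictures put 61 to 65 mm of it underneath, and the push peaked at about 14 N. The wedge's travel after it met the flap implies a lift of about 2 mm. The side camera is too coarse to confirm that, showing only 0.3 to 1 mm.
- **Battery packs:** only two green and white packs were on the bench. One now lies flat in pocket 2 and the other in pocket 3. The orange, pink and yellow look-alikes were left alone.
- **Thermometer:** it was held level, about 11.7 cm from the heat sink, with the beam at the middle of the sink. It stayed steady for 2.5 s. It then went back into the cradle at the pose it was picked up from, and a picture shows it seated.
- **Bench:** the last wrist, side and scene pictures show the other things where they started, with the arm clear of everything.

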